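# Load the board tester and run its key sequence

### The job

Set up the measurement at the probe station: slide every sample board up out of the white storage rack and stand it in a free slot of the black socket block, down on the slot's floor, and set the probe unit on the meter console's deck with its pin down in the terminal tower. Only when all that is in place, press the console's keys fully, one at a time: first the round key, then the square key, then the long key. Leave the jar, the tape roll and the blue case where they are.

Things in the scene. Friction and masses are not known exactly. Their poses are not given: they have to be found in the camera images.
- rack: white storage rack, fixed, 113 mm (own x) by 147 mm (own y), 50 mm high, with three parallel slots open at the top, at own y = -45, 0, +45 mm; each slot is 97 mm long along own x, 10 mm wide, its floor 8 mm above the table. Origin: centre of the underside; z up
- sockets: black socket block, fixed, 116 mm (own x) by 147 mm (own y), 45 mm high, on an aluminium foot plate; three parallel slots open at the top, at own y = -45, 0, +45 mm, each 100 mm long along own x and 12 mm wide, floors 10 mm above the table, all empty at the start. Origin: centre of the underside, on the table; z up
- bay1 (a point): centre of the floor of the socket block's slot at own y = -45 mm; axes as the socket block (slot length along x)
- bay2 (a point): centre of the floor of the socket block's slot at own y = 0 mm; axes as the socket block (slot length along x)
- bay3 (a point): centre of the floor of the socket block's slot at own y = 45 mm; axes as the socket block (slot length along x)
- board_a: a sample board, about 90 g: thin green upright plate 90 mm wide (own x), 6 mm thick (own y), 112 mm tall (own z), copper squares on both faces; its top 20 mm is an aluminium edge bar 10 mm thick, gripped across its thickness. Origin: middle of the bottom edge. It starts standing in a rack slot. All boards are alike; one that is absent reads None
- board_b: a sample board, about 90 g: thin green upright plate 90 mm wide (own x), 6 mm thick (own y), 112 mm tall (own z), copper squares on both faces; its top 20 mm is an aluminium edge bar 10 mm thick, gripped across its thickness. Origin: middle of the bottom edge. It starts standing in a rack slot. All boards are alike; one that is absent reads None
- board_c: a sample board, about 90 g: thin green upright plate 90 mm wide (own x), 6 mm thick (own y), 112 mm tall (own z), copper squares on both faces; its top 20 mm is an aluminium edge bar 10 mm thick, gripped across its thickness. Origin: middle of the bottom edge. It starts standing in a rack slot. All boards are alike; one that is absent reads None
- console: grey meter console, fixed, 180 mm (own x) by 190 mm (own y), flat deck 45 mm above the table. Three white keys on black housings 10 mm high at own x -45, y -55, 0, +55 mm, in an order that changes; black terminal tower at own x +45, y +50 mm; the deck at own x +10 to +85, y -90 to +35 mm is free for the probe unit. Origin: centre of the underside, on the table
- terminal (a point): mouth of the terminal: centre of the top of the black square tower, 30 by 30 mm, 33 mm high above the deck (78 mm above the table), with a vertical square hole 13 by 13 mm with bevelled rim, open down to the deck; axes as the console
- probe: loose probe unit, 350 g: steel block 40 (own x) by 30 (own y) mm, up to z 50, on a foot 8 mm thick (own x -44 to +28, y -35 to +35 mm); an 8 mm thick arm on top reaches along own +x, a brass pin 8 mm thick hangs from its end; knob on top to 70 mm. Grip the block across own y. Origin: underside, below the block's centre. To plug in, stand it on the console's deck, arm over the tower
- pin_tip (a point): lower end of the probe's pin: 50 mm from the block's centre along the probe's own +x, 12 mm above the level of the block's underside; when plugged in it is 21 mm below the terminal's mouth
- round_key (a joint): joint of the round white key (30 mm across); 0 = up, 0.006 m = fully down. Spring key: about 2 N to start it moving, 5.5 N fully down; it counts as pressed beyond 0.004 m and comes up again by itself
- round_key_top (a point): middle of the upper face of the round white key (30 mm across), 65 mm above the table when up (20 mm above the console's deck); moves down with the key
- square_key (a joint): joint of the square white key (28 by 28 mm); 0 = up, 0.006 m = fully down. Spring key: about 2 N to start it moving, 5.5 N fully down; it counts as pressed beyond 0.004 m and comes up again by itself
- square_key_top (a point): middle of the upper face of the square white key (28 by 28 mm), 65 mm above the table when up (20 mm above the console's deck); moves down with the key
- long_key (a joint): joint of the long narrow white key (52 mm along console x, 16 mm along console y); 0 = up, 0.006 m = fully down. Spring key: about 2 N to start it moving, 5.5 N fully down; it counts as pressed beyond 0.004 m and comes up again by itself
- long_key_top (a point): middle of the upper face of the long narrow white key (52 mm along console x, 16 mm along console y), 65 mm above the table when up (20 mm above the console's deck); moves down with the key
- jar: bystander: closed jar, 52 mm across, 75 mm high, loose on the table; origin: centre of the underside
- tape_roll: bystander: white tape roll lying flat, 84 mm across, 24 mm high, loose; origin: centre of the underside
- lens_case: bystander: blue plastic case 90 by 60 by 35 mm, loose; origin: centre of the underside

How it is judged:
On the way, in this order (a step that is already met when the one before it is completed fails the run):
1. every board stands down in a slot of the socket block and the probe's pin is down in the terminal (z of each of board_a, board_b, board_c in the frame of sockets below 0.016 m and x of board_a in the frame of sockets between -0.01 and 0.01 m and y of board_a in the frame of sockets between -0.055 and 0.055 m and angle between each of board_a, board_b, board_c's own z axis and vertical below 0.25 rad and x of board_b in the frame of sockets between -0.01 and 0.01 m and y of board_b in the frame of sockets between -0.055 and 0.055 m and x of board_c in the frame of sockets between -0.01 and 0.01 m and y of board_c in the frame of sockets between -0.055 and 0.055 m and horizontal distance between pin_tip and terminal below 0.006 m and z of pin_tip in the frame of console below 0.064 m and angle between probe's own z axis and vertical below 0.12 rad), for 0.2 s.
2. the round key is pressed, the other keys being up and boards and probe in place (all of step 1 and value of joint round_key above 0.004 m and value of joint each of square_key, long_key below 0.002 m), for 0.02 s.
3. the square key is pressed, the other keys being up and boards and probe in place (all of step 1 and value of joint square_key above 0.004 m and value of joint each of round_key, long_key below 0.002 m), for 0.02 s.
4. the long key is pressed, the other keys being up and boards and probe in place (all of step 1 and value of joint long_key above 0.004 m and value of joint each of round_key, square_key below 0.002 m), for 0.02 s.
At the end, for the whole second after the job is handed in: each board rests in a socket slot (bottom within 6 mm of the floor, 10 mm of the middle lengthwise, lean under 0.25 rad); the pin is in the terminal (within 6 mm of its axis, 14 mm deep or more, tilt under 0.12 rad); keys up, all at rest (all of step 1 and value of joint each of round_key, square_key, long_key below 0.0015 m and linear speed of each of board_a, board_b, board_c, probe below 0.02 m/s); the robot touches nothing.
It fails at once if two keys are pressed at once (value of joint each of round_key, square_key above 0.003 m or value of joint each of round_key, long_key above 0.003 m or value of joint each of square_key, long_key above 0.003 m).
It fails at once if a key is pressed while a board is still in the storage rack (value of joint any of round_key, square_key, long_key above 0.004 m and horizontal distance between any of board_a, board_b, board_c and rack below 0.09 m).
It fails at once if the jar, the tape roll or the blue case is moved more than 3 cm (distance of any of jar, tape_roll, lens_case from where it was at the start of the episode above 0.03 m).
Of board_a, board_b, board_c only 2 to 3 are there at a start; the rules pass over those that are not, and their reading is None.
At some moment in a run one of probe may be knocked a few centimetres aside while the robot is not near it.
It also fails if it takes over 210 s, if anything falls off the work surface, if the arm or the gripper's body presses on something with over 40 N, if the wrist force passes 120 N, or if a joint passes its speed limit or range.

### The arm

A 6-joint arm with a two-finger parallel gripper is mounted at the origin on the work surface. World frame = base frame: x ahead of the robot, y to its left, z up, the work surface at z = 0. Lengths are in m, angles in rad, forces in N, time in s.
With the tool pointing down it reaches from about 0.35 to 0.925 m from the base axis. Payload 6.4 kg.
Tool frame: the origin (TCP) lies midway between the tips of the shut fingers; the grasp point (between the pads) lies 19 mm behind it; z points along the fingers, y is the direction in which the jaws open and shut (so a half turn about z gives the same grasp; the last joint's range is limited). The gripper opens to 94 mm and grips with 3 to 60 N. Pads are 16 mm wide; open, the fingers measure 119 mm over their backs; the gripper's body (75 mm by 177 mm) begins 78 mm behind the grasp point.
Start: joints at [-0.174, 0.245, 1.558, -0, 1.339, -0.174], TCP at [0.65, 0, 0.205] pointing down, gripper open.
Joint ranges: [-3.13, 3.13], [-1.02, 2.26], [0.13, 2.54], [-0.95, 4.09], [0.21, 2.88], [-2.74, 2.74]. Speed limits (rad/s): [2.57, 2.57, 3.14, 3.14, 3.14, 3.14].

### API

Orientations are given as a rotation vector (axis times angle).
In Python, from rig import telemetry, optics, bot, models gives the robot as it stands.
- The arm moves only by the shell command python3 -m crank 'ROWS' [FORCE]. ROWS is JSON, a list of rows, each an object of numbers: "tx", "ty", "tz": the shift along the world's x, y, z in units of 50 mm (1.0 is 50 mm); "ax", "ay", "az": the turn, a rotation vector about the world's x, y, z in degrees; "gripper": the finger opening in mm, from 0 to 94. In form: [{"tx": .., "ty": .., "tz": .., "ax": .., "ay": .., "az": .., "gripper": ..}, ...]. A call has exactly 8 rows; each row shifts and turns the pose as measured when the row begins; what a row does not reach is not made up. A row lasts 1/10 s, in which the tool goes at most 50 mm and 8.59 degrees, less where a joint would pass 70% of its speed; a pose out of reach is approached as far as the arm can. A call is refused whole if a number of a shift passes 1 or a number of a turn 8.59, either way. A call with a gripper value outside its range is refused whole. The fingers move at their own pace and stop on an object; FORCE is the grip in N (left out, the last holds). Time passes only in rows, so rows that do not move let the fingers close, or fill a call up. It gives the time, the measured TCP pose, the force and the opening at its end, in the units of the state.
- telemetry.state(): the state, without advancing time (a new reading comes with each control period).
- optics.get_image(name): name is "scene" or "side" or "wrist"; returns (picture, depth): 384x512x3 uint8, red, green, blue; 384x512 float32, m along the optical axis (not along the pixel's ray), 0 where there is no reading.
- optics.camera_model(name): a dict with "fov_y" (degrees; the focal length in pixels is half the picture's height over the tangent of half this angle, whatever the lens; pixels are square), "cx", "cy" (the principal point, pixels), "R" (3x3) and "t" (3): a world point X has camera coordinates R X + t. Camera axes: x right, y down, z forward; pixel columns grow to the right and rows downward; lengths in m; the calibration is good to about 2 mm. A picture is of the moment at which its call begins: read the wrist's pose just before it. camera_model takes no time and is no camera call; for the wrist camera it gives the pose at the moment of the call.
- bot.finish_job(): hands the job in, once; it reports no verdict.
Trained networks look in the newest picture that a camera, given by its name, has taken for a name from the list of things; names that differ only in an ending like _2 or _b are one class to them, and where a whole thing is asked for, a point or a joint stands for the part that bears it (a point fixed in the world has none). Each returns a list of dicts, best first, with "p" (0 to 1); they miss things now and then, are a little off and sometimes report something else, mostly with a low value. They report only what shows in the picture. A call takes as long as a camera call.
- models.spot_in(camera, name): "rect" ([left, top, right, bottom] in pixels, round what is visible of it).
- models.spot_point(camera, name): "pixel" ([row, column] in pixels: a listed point, or the origin of a listed thing).
The state is a dict: "time_s": time; "qpos": joint angles; "qd": joint speeds; "effort": joint torques, N m; "ee_pos": TCP position; "tcp_rot": TCP orientation; "wrist_force": force on the tool from outside, world axes, zero at the start; "torque": the same for the moment, N m; "gripper_width": finger opening in m.
Only numpy, scipy, OpenCV 4.12 (cv2) and the standard library are available. Lean on these libraries where they do the work, as an engineer would, in place of code of your own. Each camera call takes 0.05 s, during which the arm holds its last target.

## Working session

There is one attempt and no reset: what is moved stays moved. The work goes in short steps, Python scripts to look and compute and a shell command to move; the robot and the scene stay as the last step left them, time stands still between calls to the robot, and variables do not carry over. Pictures are saved under pics/ and viewed, and the job is handed in when it is done.

```bash
ls; mkdir -p pics; cat > h.py <<'E'
import numpy as np, cv2
from rig import telemetry, optics, bot, models
def shot(name, fn):
    im,d=optics.get_image(name); cv2.imwrite('pics/'+fn+'.png', cv2.cvtColor(im,cv2.COLOR_RGB2BGR)); m=optics.camera_model(name); np.savez('pics/'+fn+'.npz',im=im,d=d,R=m['R'],t=m['t'],f=192/np.tan(np.radians(m['fov_y'])/2),cx=m['cx'],cy=m['cy']); return im,d,m
def world(m,r,c,z):
    "ray hits height z"
    f=192/np.tan(np.radians(m['fov_y'])/2); R=np.array(m['R']);t=np.array(m['t'])
    o=-R.T@t; v=R.T@np.array([(c-m['cx'])/f,(r-m['cy'])/f,1]); return o+v*(z-o[2])/v[2]
def cloud(m,d):
    f=192/np.tan(np.radians(m['fov_y'])/2); R=np.array(m['R']);t=np.array(m['t'])
    r,c=np.mgrid[:384,:512]; P=np.stack([(c-m['cx'])/f*d,(r-m['cy'])/f*d,d],-1); W=(P-t)@R; W[d<=0]=np.nan; return W
def pix(m,X):
    f=192/np.tan(np.radians(m['fov_y'])/2); p=np.array(m['R'])@np.array(X)+np.array(m['t']); return p[1]/p[2]*f+m['cy'],p[0]/p[2]*f+m['cx']
E
python3 - <<'E'
from h import *
for n in ['scene','side','wrist']:
    im,d,m=shot(n,n+'0'); print(n,{k:np.round(v,3).tolist() for k,v in m.items()})
    for q in ['rack','sockets','bay1','bay2','bay3','board_a','console','terminal','probe','pin_tip','round_key_top','square_key_top','long_key_top','jar','tape_roll','lens_case']:
        try: print(q,[(np.round(x['pixel']).tolist(),round(x['p'],2)) for x in models.spot_point(n,q)][:4])
        except Exception as e: print(q,e)
print(telemetry.state())
E
```

```text
pics
scene {'fov_y': 49.432, 'cx': 258.165, 'cy': 193.604, 'R': [[-0.013, 1.0, 0.012], [0.835, 0.017, -0.55], [-0.55, 0.003, -0.835]], 't': [-0.021, -0.441, 1.55]}
rack [([173.0, 346.0], 0.58)]
sockets [([222.0, 244.0], 0.75)]
bay1 [([217.0, 227.0], 0.85), ([218.0, 248.0], 0.77), ([222.0, 260.0], 0.63)]
bay2 [([217.0, 227.0], 0.85), ([218.0, 248.0], 0.77), ([222.0, 260.0], 0.63)]
bay3 [([217.0, 227.0], 0.85), ([218.0, 248.0], 0.77), ([222.0, 260.0], 0.63)]
board_a [([174.0, 346.0], 0.85), ([167.0, 360.0], 0.77), ([173.0, 334.0], 0.61), ([153.0, 183.0], 0.49)]
console [([174.0, 166.0], 0.8)]
terminal [([222.0, 245.0], 0.71), ([173.0, 174.0], 0.58), ([149.0, 166.0], 0.54)]
probe [([171.0, 244.0], 0.45), ([173.0, 332.0], 0.39)]
pin_tip [([160.0, 237.0], 0.48)]
round_key_top [([150.0, 166.0], 0.45)]
square_key_top [([149.0, 149.0], 0.45)]
long_key_top [([152.0, 179.0], 0.68)]
jar [([261.0, 310.0], 0.92)]
tape_roll [([268.0, 181.0], 0.7)]
lens_case [([245.0, 383.0], 0.81), ([171.0, 348.0], 0.66)]
side {'fov_y': 44.333, 'cx': 261.168, 'cy': 194.579, 'R': [[-0.887, -0.461, -0.003], [-0.247,
[... 1455 characters left out ...]
l []
lens_case [([188.0, 87.0], 0.21)]
{'time_s': 2.55, 'qpos': array([-1.74097793e-01,  2.45103878e-01,  1.55777201e+00,  6.63109744e-06,
        1.33867334e+00, -1.74093867e-01]), 'qd': array([-0.00044333,  0.00012731,  0.0015492 , -0.0013673 ,  0.00220015,
       -0.00112706]), 'effort': array([-5.42786729e-04, -4.15828013e+01, -3.14867127e+01,  6.84827683e-02,
        2.88668432e-02,  7.98355217e-06]), 'ee_pos': array([6.50031095e-01, 3.71143506e-06, 2.05467839e-01]), 'tcp_rot': array([2.22142499e+00, 2.22141289e+00, 4.74530869e-05]), 'wrist_force': array([-0.00493035, -0.13750396,  0.52226654]), 'torque': array([ 0.01088425,  0.0014735 , -0.0084167 ]), 'gripper_width': 0.09387173866462}
```

View pics/scene0.png

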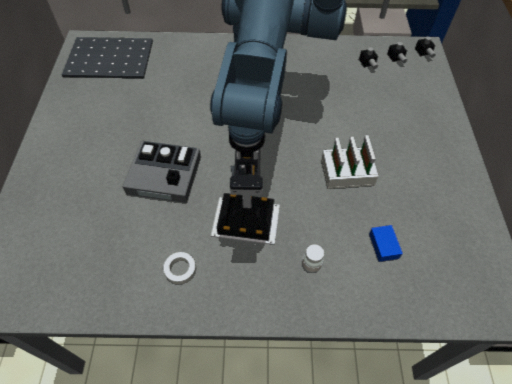

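View pics/side0.png

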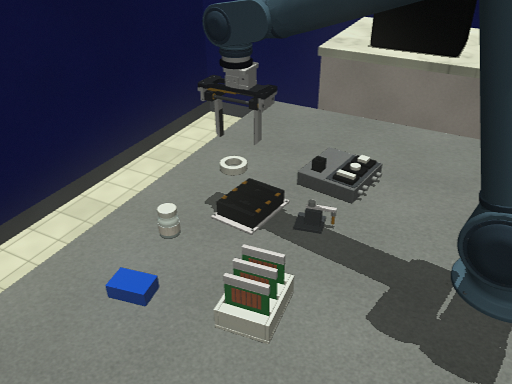

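View pics/wrist0.png

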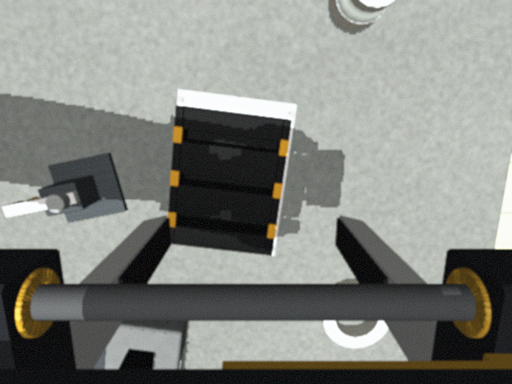

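```bash
cat > an.py <<'E'
from h import *
def load(fn):
    z=np.load('pics/'+fn+'.npz'); f=float(z['f']); m=dict(R=z['R'],t=z['t'],cx=float(z['cx']),cy=float(z['cy']),fov_y=np.degrees(2*np.arctan(192/f))); return z['im'],z['d'],m
def rects(fn,z0,z1,box,minA=30,colf=None):
    im,d,m=load(fn); W=cloud(m,d); k=(W[...,2]>z0)&(W[...,2]<z1)&(W[...,0]>box[0])&(W[...,0]<box[1])&(W[...,1]>box[2])&(W[...,1]<box[3])
    if colf is not None: k&=colf(im.astype(int))
    n,l=cv2.connectedComponents(k.astype(np.uint8))
    for i in range(1,n):
        P=W[l==i]
        if len(P)<minA: continue
        (c,s,a)=cv2.minAreaRect((P[:,:2]*1000).astype(np.float32)); rr,cc=np.where(l==i)
        print(fn,'n',len(P),'c',np.round(c,1),'size',np.round(s,1),'ang',round(a,1),'z',np.round(np.nanmedian(P[:,2])*1000,1),'pix',int(rr.mean()),int(cc.mean()))
E
python3 - <<'E'
from an import *
box=(0.3,1.1,-0.7,0.7)
print('top boards'); 
for f in ['scene0','side0']: rects(f,0.10,0.14,box)
print('mid')
for f in ['scene0','side0','wrist0']: rects(f,0.038,0.085,box)
print('low')
for f in ['scene0','side0','wrist0']: rects(f,0.012,0.036,box)
E
```

```text
top boards
scene0 n 158 c [437.3 349.4] size [91.3 11.5] ang 6.2 z 118.3 pix 148 369
scene0 n 149 c [442.6 304.5] size [93.2 11. ] ang 6.3 z 117.7 pix 150 354
scene0 n 146 c [448.8 260.1] size [91.6 11.9] ang 5.1 z 118.2 pix 151 339
side0 n 458 c [448.3 261.4] size [89.5 13.2] ang 6.0 z 114.4 pix 253 263
side0 n 488 c [442.9 305.7] size [90.  12.6] ang 6.0 z 114.6 pix 268 255
side0 n 527 c [436.7 350. ] size [89.2 13.8] ang 6.2 z 115.0 pix 283 246
mid
scene0 n 3083 c [ 466.3 -263.4] size [190.5 182.5] ang 81.3 z 46.8 pix 168 162
scene0 n 1227 c [443.1 304.5] size [117.9 148.5] ang 5.9 z 50.6 pix 165 348
scene0 n 32 c [466.2 -22.9] size [13.9 11.9] ang 79.5 z 50.7 pix 167 242
scene0 n 1492 c [622.4  -6.7] size [147.2 120.7] ang 82.9 z 45.1 pix 214 245
scene0 n 367 c [755.7 175.1] size [48.9 48.6] ang 34.4 z 73.8 pix 255 313
side0 n 2122 c [ 464.9 -261.9] size [195.  180.6] ang 82.0 z 46.0 pix 168 340
side0 n 1386 c [622.9  -5.2] size [151.6 121.7] ang 83.8 z 44.2 pix 197 250
side0 n 306 c [432.  -20.4] size [75.3 28.6] ang 10.3 z 53.4 pix 208 318
side0 n 424 c [752.5 178.2] size [48.6
[... 1362 characters left out ...]
38.8 z 25.4 pix 229 169
side0 n 1071 c [695.1 381.9] size [91.9 62.5] ang 9.6 z 33.8 pix 284 132
side0 n 679 c [405.6 330.7] size [182.5  91.3] ang 56.8 z 24.1 pix 322 253
wrist0 n 411 c [744.4 158.3] size [14.1 46. ] ang 58.6 z 25.2 pix 17 345
wrist0 n 282 c [627.7  36.6] size [ 11.  100.4] ang 82.9 z 24.5 pix 143 227
wrist0 n 471 c [622.   -8.7] size [  9.9 100.3] ang 83.0 z 24.8 pix 185 225
wrist0 n 365 c [456.2 -11.1] size [24.5 48.5] ang 63.0 z 24.0 pix 188 85
wrist0 n 649 c [616.3 -55. ] size [  8.5 100.3] ang 81.9 z 24.6 pix 224 221
wrist0 n 372 c [ 550.9 -204.9] size [ 49.3 102.7] ang 32.4 z 30.2 pix 331 170
wrist0 n 1095 c [ 775.4 -201.3] size [38.7 80.1] ang 89.5 z 23.4 pix 333 354
```

The scene shows three boards in the rack near (443,305) mm, the sockets near (622,-7), the console near (466,-263) and the probe near (435,-22). The views agree to 1–2 mm. I'll go to the first board, the one nearest the sockets.

```bash
python3 -m crank '[{"tx":-0.5,"ty":0.65,"az":8,"gripper":30},{"tx":-0.5,"ty":0.65,"az":8,"gripper":30},{"tx":-0.5,"ty":0.65,"az":8,"gripper":30},{"tx":-0.5,"ty":0.65,"az":8,"gripper":30},{"tx":-0.5,"ty":0.65,"az":8,"gripper":30},{"tx":-0.5,"ty":0.65,"az":8,"gripper":30},{"tx":-0.5,"ty":0.65,"az":8,"gripper":30},{"tx":-0.5,"ty":0.65,"az":8,"gripper":30}]' 30
python3 -m crank '[{"az":8,"gripper":30},{"az":8,"gripper":30},{"az":8,"gripper":30},{"az":8,"gripper":30},{"gripper":30},{"gripper":30},{"gripper":30},{"gripper":30}]'
cat >> h.py <<'E'
from scipy.spatial.transform import Rotation as Ro
def pose():
    s=telemetry.state(); R=Ro.from_rotvec(s['tcp_rot']).as_matrix(); jy=R[:,1]; z=R[:,2]
    print('t',round(s['time_s'],2),'tcp mm',np.round(s['ee_pos']*1000,1),'jaw yaw',round(np.degrees(np.arctan2(jy[1],jy[0])),2),'toolz',np.round(z,4),'F',np.round(s['wrist_force'],1),'w',round(s['gripper_width']*1000,1)); return s
E
python3 -c "
from h import *;pose()"
```

```text
t 2.55 tcp mm [650.    0.  205.5] jaw yaw -0.0 toolz [ 0. -0. -1.] F [-0.  -0.1  0.5] w 93.9validation failed for argument at $[0]...
validation failed for argument at $[0]...
```

```bash
python3 -m crank '[{"tx":-0.5,"ty":0.65,"tz":0,"ax":0,"ay":0,"az":8,"gripper":30},{"tx":-0.5,"ty":0.65,"tz":0,"ax":0,"ay":0,"az":8,"gripper":30},{"tx":-0.5,"ty":0.65,"tz":0,"ax":0,"ay":0,"az":8,"gripper":30},{"tx":-0.5,"ty":0.65,"tz":0,"ax":0,"ay":0,"az":8,"gripper":30},{"tx":-0.5,"ty":0.65,"tz":0,"ax":0,"ay":0,"az":8,"gripper":30},{"tx":-0.5,"ty":0.65,"tz":0,"ax":0,"ay":0,"az":8,"gripper":30},{"tx":-0.5,"ty":0.65,"tz":0,"ax":0,"ay":0,"az":8,"gripper":30},{"tx":-0.5,"ty":0.65,"tz":0,"ax":0,"ay":0,"az":8,"gripper":30}]' 30
python3 -m crank '[{"tx":0,"ty":0,"tz":0,"ax":0,"ay":0,"az":8,"gripper":30},{"tx":0,"ty":0,"tz":0,"ax":0,"ay":0,"az":8,"gripper":30},{"tx":0,"ty":0,"tz":0,"ax":0,"ay":0,"az":8,"gripper":30},{"tx":0,"ty":0,"tz":0,"ax":0,"ay":0,"az":8,"gripper":30},{"tx":0,"ty":0,"tz":0,"ax":0,"ay":0,"az":0,"gripper":30},{"tx":0,"ty":0,"tz":0,"ax":0,"ay":0,"az":0,"gripper":30},{"tx":0,"ty":0,"tz":0,"ax":0,"ay":0,"az":0,"gripper":30},{"tx":0,"ty":0,"tz":0,"ax":0,"ay":0,"az":0,"gripper":30}]'
python3 -c "
from h import *;pose()"
```

```text
time_s: 3.35
ee_pos: [0.4446, 0.2639, 0.2059]
tcp_rot: [0.652, 3.071, 0.004]
wrist_force: [0.8, -0.5, -0.4]
gripper_width: 0.0336
time_s: 4.15
ee_pos: [0.4405, 0.2687, 0.2069]
tcp_rot: [-0.261, 3.128, 0.007]
wrist_force: [0.0, 0.3, 0.0]
gripper_width: 0.0298
t 4.15 tcp mm [440.5 268.7 206.9] jaw yaw 99.55 toolz [ 0.0022  0.0049 -1.    ] F [0.  0.3 0. ] w 29.8
```

```bash
python3 - <<'E'
from an import *
pose(); shot('wrist','w1'); rects('w1',0.09,0.14,(0.3,.6,.15,.45)); rects('w1',0.04,0.06,(0.3,.6,.15,.45))
E
```

```text
t 4.15 tcp mm [440.5 268.7 206.9] jaw yaw 99.55 toolz [ 0.0022  0.0049 -1.    ] F [0.  0.3 0. ] w 29.8
w1 n 1297 c [448.9 260.2] size [89.7 10. ] ang 5.7 z 119.8 pix 197 239
w1 n 1053 c [429.3 303.3] size [61.  10.4] ang 5.9 z 119.6 pix 181 294
w1 n 1952 c [437.4 349.3] size [89.9 10.8] ang 5.7 z 119.2 pix 197 345
w1 n 9331 c [443.1 304.6] size [113.  146.9] ang 5.7 z 49.9 pix 175 275
```

View pics/w1.png

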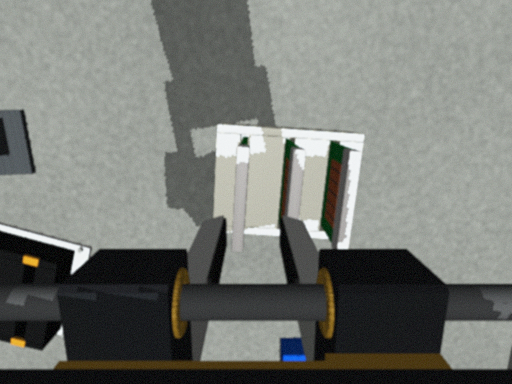

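The wrist view shows the left bar (about col 239) at (448.9, 260.2), yaw 5.7°. I'll align to it.

```bash
python3 -m crank '[{"tx":0.17,"ty":-0.17,"tz":0,"ax":-0.28,"ay":0.13,"az":-3.8,"gripper":30},{"tx":0,"ty":0,"tz":0,"ax":0,"ay":0,"az":0,"gripper":30},{"tx":0,"ty":0,"tz":-0.5,"ax":0,"ay":0,"az":0,"gripper":30},{"tx":0,"ty":0,"tz":-0.5,"ax":0,"ay":0,"az":0,"gripper":30},{"tx":0,"ty":0,"tz":-0.3,"ax":0,"ay":0,"az":0,"gripper":30},{"tx":0,"ty":0,"tz":0,"ax":0,"ay":0,"az":0,"gripper":30},{"tx":0,"ty":0,"tz":0,"ax":0,"ay":0,"az":0,"gripper":30},{"tx":0,"ty":0,"tz":0,"ax":0,"ay":0,"az":0,"gripper":30}]'
python3 -c "
from h import *;pose()"
```

```text
time_s: 5.0
ee_pos: [0.4493, 0.2613, 0.1421]
tcp_rot: [-0.159, 3.134, 0.003]
wrist_force: [-0.5, -0.6, -0.0]
gripper_width: 0.0299
t 5.0 tcp mm [449.3 261.3 142.1] jaw yaw 95.79 toolz [ 0.0032  0.0022 -1.    ] F [-0.5 -0.6 -0. ] w 29.9
```

```bash
python3 -m crank '[{"tx":0,"ty":-0.02,"tz":-0.4,"ax":0,"ay":0.15,"az":0,"gripper":30},{"tx":0,"ty":0,"tz":-0.4,"ax":0,"ay":0,"az":0,"gripper":30},{"tx":0,"ty":0,"tz":-0.2,"ax":0,"ay":0,"az":0,"gripper":30},{"tx":0,"ty":0,"tz":0,"ax":0,"ay":0,"az":0,"gripper":5},{"tx":0,"ty":0,"tz":0,"ax":0,"ay":0,"az":0,"gripper":5},{"tx":0,"ty":0,"tz":0,"ax":0,"ay":0,"az":0,"gripper":5},{"tx":0,"ty":0,"tz":0,"ax":0,"ay":0,"az":0,"gripper":5},{"tx":0,"ty":0,"tz":0,"ax":0,"ay":0,"az":0,"gripper":5}]' 30
python3 -c "
from h import *;pose()"
python3 -m crank '[{"tx":0,"ty":0,"tz":0.2,"ax":0,"ay":0,"az":0,"gripper":5},{"tx":0,"ty":0,"tz":0.3,"ax":0,"ay":0,"az":0,"gripper":5},{"tx":0,"ty":0,"tz":0.3,"ax":0,"ay":0,"az":0,"gripper":5},{"tx":0,"ty":0,"tz":0.4,"ax":0,"ay":0,"az":0,"gripper":5},{"tx":0,"ty":0,"tz":0.4,"ax":0,"ay":0,"az":0,"gripper":5},{"tx":0,"ty":0,"tz":0.3,"ax":0,"ay":0,"az":0,"gripper":5},{"tx":0,"ty":0,"tz":0.2,"ax":0,"ay":0,"az":0,"gripper":5},{"tx":0,"ty":0,"tz":0,"ax":0,"ay":0,"az":0,"gripper":5}]' 
python3 -c "
from h import *;pose()"
```

```text
time_s: 5.8
ee_pos: [0.4544, 0.2621, 0.099]
tcp_rot: [-0.16, 3.123, 0.009]
wrist_force: [0.7, -0.3, -1.7]
gripper_width: 0.0096
t 5.8 tcp mm [454.4 262.1  99. ] jaw yaw 95.87 toolz [ 0.0137  0.0062 -0.9999] F [ 0.7 -0.3 -1.7] w 9.6
time_s: 6.6
ee_pos: [0.4546, 0.2629, 0.2138]
tcp_rot: [-0.16, 3.119, 0.013]
wrist_force: [0.5, -0.6, -0.5]
gripper_width: 0.0098
t 6.6 tcp mm [454.6 262.9 213.8] jaw yaw 95.88 toolz [ 0.0181  0.0092 -0.9998] F [ 0.5 -0.6 -0.5] w 9.8
```

```bash
python3 - <<'E'
from an import *
s=pose(); print(s['qpos'])
shot('side','s1'); shot('scene','c1')
for f in ['s1','c1']: rects(f,0.08,0.24,(0.35,.6,.15,.3),colf=lambda im:(im.min(-1)>120))
E
python3 -c "
import cv2
a=cv2.imread('pics/s1.png')[100:340,150:400];cv2.imwrite('pics/s1c.png',cv2.resize(a,None,fx=2.4,fy=2.4))"
```

```text
t 6.6 tcp mm [454.6 262.9 213.8] jaw yaw 95.88 toolz [ 0.0181  0.0092 -0.9998] F [ 0.5 -0.6 -0.5] w 9.8
[ 0.3064505  -0.07161202  1.88049503  0.00339439  1.31271983 -1.36771091]
s1 n 62 c [425.2 260.4] size [40.8 11.2] ang 6.0 z 235.2 pix 205 274
```

View pics/s1c.png

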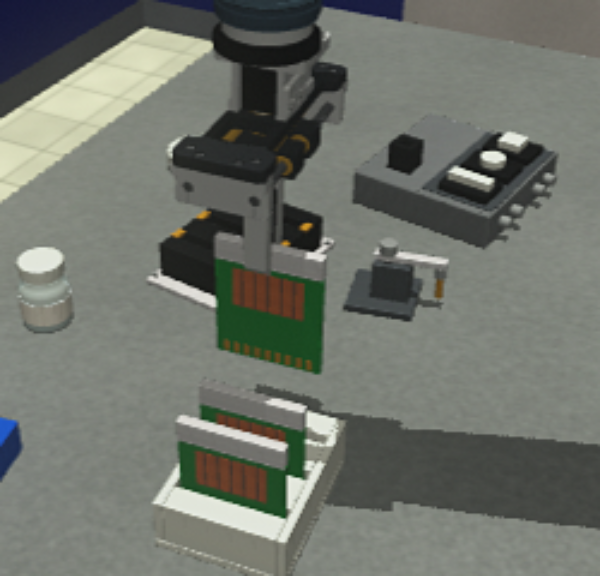

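```bash
cat >> an.py <<'E'
def green(fn,c,rad=0.06,zmin=0.0):
    im,d,m=load(fn); W=cloud(m,d); i=im.astype(int)
    k=(i[...,1]>i[...,0]*1.4)&(i[...,1]>i[...,2]*1.4)&(i[...,1]>30)&(np.hypot(W[...,0]-c[0],W[...,1]-c[1])<rad)&(W[...,2]>zmin)
    P=W[k]*1000; (cc,s,a)=cv2.minAreaRect(P[:,:2].astype(np.float32)); print(fn,'green n',len(P),'c',np.round(cc,1),'size',np.round(s,1),'ang',round(a,1),'z',np.round(np.percentile(P[:,2],[1,99]),1))
    return P
E
python3 - <<'E'
from an import *
green('s1',(.45,.262)); green('c1',(.45,.262),zmin=.08)
im,d,m=load('s1'); f=192/np.tan(np.radians(m['fov_y'])/2)
for p in [(217,270),(325,372)]: pass
E
```

```text
s1 green n 1161 c [447.2 285.7] size [91.2 47.9] ang 5.5 z [ 64.9 213.8]
c1 green n 168 c [447.7 280.4] size [89.6 46.9] ang 8.7 z [ 84.7 209.8]
```

```bash
python3 -m crank '[{"tx":0.2,"ty":-0.4,"tz":0,"ax":-0.4,"ay":0.2,"az":-1.6,"gripper":5},{"tx":0.4,"ty":-0.77,"tz":0,"ax":0,"ay":0,"az":-1.6,"gripper":5},{"tx":0.45,"ty":-0.85,"tz":0,"ax":0,"ay":0,"az":-1.6,"gripper":5},{"tx":0.5,"ty":-0.9,"tz":0,"ax":0,"ay":0,"az":-1.6,"gripper":5},{"tx":0.5,"ty":-0.9,"tz":0,"ax":0,"ay":0,"az":-1.6,"gripper":5},{"tx":0.45,"ty":-0.85,"tz":0,"ax":0,"ay":0,"az":-1.6,"gripper":5},{"tx":0.4,"ty":-0.77,"tz":0,"ax":0,"ay":0,"az":-1.6,"gripper":5},{"tx":0.2,"ty":-0.4,"tz":0,"ax":0,"ay":0,"az":-1.6,"gripper":5}]' 
python3 -m crank '[{"tx":0,"ty":0,"tz":0,"ax":0,"ay":0,"az":0,"gripper":5},{"tx":0,"ty":0,"tz":0,"ax":0,"ay":0,"az":0,"gripper":5},{"tx":0,"ty":0,"tz":0,"ax":0,"ay":0,"az":0,"gripper":5},{"tx":0,"ty":0,"tz":0,"ax":0,"ay":0,"az":0,"gripper":5},{"tx":0,"ty":0,"tz":0,"ax":0,"ay":0,"az":0,"gripper":5},{"tx":0,"ty":0,"tz":0,"ax":0,"ay":0,"az":0,"gripper":5},{"tx":0,"ty":0,"tz":0,"ax":0,"ay":0,"az":0,"gripper":5},{"tx":0,"ty":0,"tz":0,"ax":0,"ay":0,"az":0,"gripper":5}]' 
python3 - <<'E'
from an import *
pose(); shot('wrist','w2'); shot('side','s2'); shot('scene','c2')
green('s2',(.62,-.05)); green('c2',(.62,-.05),zmin=.08)
rects('c2',0.035,0.05,(.5,.72,-.1,.1))
E
```

```text
time_s: 7.5
ee_pos: [0.6037, -0.0347, 0.2011]
tcp_rot: [-0.192, -3.131, -0.003]
wrist_force: [0.1, -0.6, -1.6]
gripper_width: 0.0099
time_s: 8.3
ee_pos: [0.6009, -0.0319, 0.1969]
tcp_rot: [-0.188, -3.123, -0.006]
wrist_force: [-0.3, 0.1, -0.8]
gripper_width: 0.0097
t 8.3 tcp mm [600.9 -31.9 196.9] jaw yaw 83.13 toolz [-0.0123  0.0047 -0.9999] F [-0.3  0.1 -0.8] w 9.7
s2 green n 418 c [603.7 -29.3] size [ 9.9 77.3] ang 82.9 z [107.5 196.2]
c2 green n 79 c [607.1 -29.2] size [ 5.8 69.2] ang 78.1 z [109.2 197.5]
c2 n 1577 c [622.7  -6.5] size [146.8 118.8] ang 82.9 z 45.0 pix 214 245
```

View pics/w2.png

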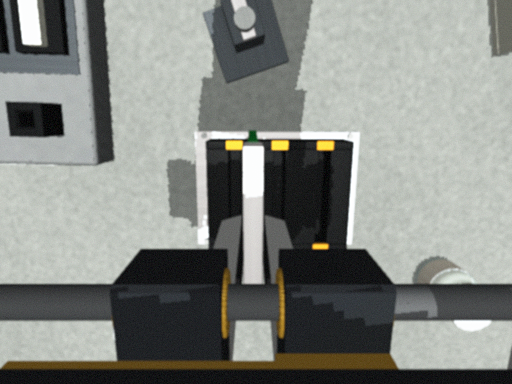

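```bash
python3 - <<'E'
from an import *
im,d,m=load('w2'); W=cloud(m,d)*1000
for r in (146,150,160,170,180,190): print(r,np.round(W[r,243:265:3],0).tolist()[:8])
P=W[140:230,230:275].reshape(-1,3); P=P[(P[:,2]>200)&(P[:,2]<230)]; (c,s,a)=cv2.minAreaRect(P[:,:2].astype(np.float32)); print(c,s,a,np.median(P[:,2]))
u=np.array([np.cos(np.radians(-7)),np.sin(np.radians(-7))]); T=np.array([600.9,-31.9]); q=(P[:,:2]-T)@u; print('min along',np.percentile(q,[0,1,5]))
n=np.array([-u[1],u[0]]); q=(P[:,:2]-T)@n; print('lat',np.percentile(q,[1,99]))
# same for socket rect
rects('w2',0.038,0.05,(.5,.72,-.1,.1))
E
```

```text
146 [[552.0, -30.0, 217.0], [551.0, -28.0, 220.0], [552.0, -27.0, 219.0], [552.0, -26.0, 220.0], [552.0, -24.0, 219.0], [552.0, -23.0, 219.0], [552.0, -21.0, 219.0], [568.0, -15.0, 44.0]]
150 [[553.0, -30.0, 221.0], [553.0, -29.0, 220.0], [553.0, -27.0, 220.0], [554.0, -26.0, 220.0], [554.0, -24.0, 220.0], [554.0, -23.0, 221.0], [554.0, -22.0, 220.0], [572.0, -16.0, 44.0]]
160 [[558.0, -31.0, 219.0], [558.0, -29.0, 220.0], [558.0, -28.0, 220.0], [558.0, -26.0, 220.0], [559.0, -25.0, 220.0], [559.0, -24.0, 220.0], [559.0, -22.0, 219.0], [582.0, -17.0, 45.0]]
170 [[563.0, -31.0, 220.0], [563.0, -30.0, 219.0], [563.0, -28.0, 220.0], [563.0, -27.0, 220.0], [563.0, -25.0, 220.0], [564.0, -24.0, 220.0], [564.0, -23.0, 219.0], [592.0, -18.0, 44.0]]
180 [[568.0, -32.0, 219.0], [568.0, -30.0, 220.0], [568.0, -29.0, 219.0], [568.0, -27.0, 220.0], [568.0, -26.0, 220.0], [568.0, -25.0, 220.0], [568.0, -23.0, 220.0], [602.0, -19.0, 45.0]]
190 [[572.0, -32.0, 219.0], [572.0, -31.0, 220.0], [573.0, -30.0, 219.0], [573.0, -28.0, 219.0], [573.0, -27.0, 221.0], [573.0, -25.0, 219.0], [573.0, -24.0, 219.0], [613.0, -20.0, 45.0]]
(572.956787109375, -27.94098472595215) (24.022918701171875, 43.29355239868164) 82.94713592529297 219.46310853482902
min along [-49.86334125 -49.64663037 -48.59860073]
lat [-10.3645187   11.19543008]
w2 n 2342 c [614.7 -59.6] size [ 40.7 112.7] ang 82.9 z 44.9 pix 183 219
w2 n 6878 c [624.5  19.3] size [ 94.2 113.1] ang 83.1 z 44.8 pix 190 310
```

```bash
python3 -m crank '[{"tx":0.22,"ty":-0.21,"tz":-0.1,"ax":-0.2,"ay":-0.6,"az":0,"gripper":5},{"tx":0.22,"ty":-0.21,"tz":-0.1,"ax":-0.1,"ay":-0.4,"az":0,"gripper":5},{"tx":0.02,"ty":-0.02,"tz":-0.1,"ax":0,"ay":-0.1,"az":0,"gripper":5},{"tx":0,"ty":0,"tz":-0.1,"ax":0,"ay":0,"az":0,"gripper":5},{"tx":0,"ty":0,"tz":-0.1,"ax":0,"ay":0,"az":0,"gripper":5},{"tx":0,"ty":0,"tz":0,"ax":0,"ay":0,"az":0,"gripper":5},{"tx":0,"ty":0,"tz":0,"ax":0,"ay":0,"az":0,"gripper":5},{"tx":0,"ty":0,"tz":0,"ax":0,"ay":0,"az":0,"gripper":5}]' 
python3 - <<'E'
from an import *
pose(); shot('wrist','w3'); pose()
im,d,m=load('w3'); W=cloud(m,d)*1000
P=W[130:230,225:280].reshape(-1,3); P=P[(P[:,2]>170)&(P[:,2]<192)]; print(P[:,0].min(), np.median(P[:,2]))
rects('w3',0.038,0.05,(.5,.72,-.1,.1))
E
```

```text
time_s: 9.25
ee_pos: [0.6256, -0.0569, 0.1682]
tcp_rot: [0.19, 3.129, -0.0]
wrist_force: [0.3, 0.1, -0.5]
gripper_width: 0.0097
t 9.25 tcp mm [625.6 -56.9 168.2] jaw yaw 83.04 toolz [ 6.5e-03 -6.0e-04 -1.0e+00] F [ 0.3  0.1 -0.5] w 9.7
t 9.3 tcp mm [625.7 -56.9 168.3] jaw yaw 83.04 toolz [ 6.8e-03 -6.0e-04 -1.0e+00] F [ 0.3  0.  -1.3] w 9.7
575.6457017228106 190.19692795634967
w3 n 14582 c [623.3  -7. ] size [147.1 117. ] ang 82.9 z 45.0 pix 166 311
```

View pics/w3.png

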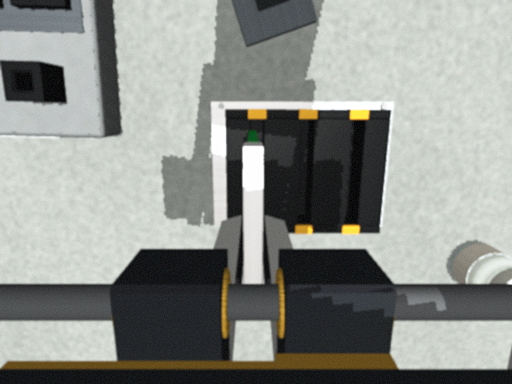

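```bash
python3 -m crank '[{"tx":-0.07,"ty":0.08,"tz":-0.15,"ax":0,"ay":0,"az":0,"gripper":5},{"tx":0,"ty":0,"tz":-0.15,"ax":0,"ay":0,"az":0,"gripper":5},{"tx":0,"ty":0,"tz":-0.1,"ax":0,"ay":0,"az":0,"gripper":5},{"tx":0,"ty":0,"tz":-0.1,"ax":0,"ay":0,"az":0,"gripper":5},{"tx":0,"ty":0,"tz":-0.05,"ax":0,"ay":0,"az":0,"gripper":5},{"tx":0,"ty":0,"tz":0,"ax":0,"ay":0,"az":0,"gripper":5},{"tx":0,"ty":0,"tz":0,"ax":0,"ay":0,"az":0,"gripper":5},{"tx":0,"ty":0,"tz":0,"ax":0,"ay":0,"az":0,"gripper":5}]' 
python3 - <<'E'
from an import *
pose()
E
```

```text
time_s: 10.1
ee_pos: [0.6217, -0.0521, 0.1386]
tcp_rot: [0.189, 3.129, -0.0]
wrist_force: [0.2, 0.3, -0.2]
gripper_width: 0.0095
t 10.1 tcp mm [621.7 -52.1 138.6] jaw yaw 83.07 toolz [ 7.1e-03 -7.0e-04 -1.0e+00] F [ 0.2  0.3 -0.2] w 9.5
```

```bash
python3 -m crank '[{"tx":0,"ty":0,"tz":-0.1,"ax":0,"ay":0,"az":0,"gripper":5},{"tx":0,"ty":0,"tz":-0.1,"ax":0,"ay":0,"az":0,"gripper":5},{"tx":0,"ty":0,"tz":-0.1,"ax":0,"ay":0,"az":0,"gripper":5},{"tx":0,"ty":0,"tz":-0.1,"ax":0,"ay":0,"az":0,"gripper":5},{"tx":0,"ty":0,"tz":-0.1,"ax":0,"ay":0,"az":0,"gripper":5},{"tx":0,"ty":0,"tz":-0.1,"ax":0,"ay":0,"az":0,"gripper":5},{"tx":0,"ty":0,"tz":-0.05,"ax":0,"ay":0,"az":0,"gripper":5},{"tx":0,"ty":0,"tz":0,"ax":0,"ay":0,"az":0,"gripper":5}]' 
python3 - <<'E'
from an import *
pose()
E
```

```text
time_s: 10.9
ee_pos: [0.6216, -0.0522, 0.103]
tcp_rot: [0.19, 3.129, -0.0]
wrist_force: [-0.1, 1.0, -1.9]
gripper_width: 0.0098
t 10.9 tcp mm [621.6 -52.2 103. ] jaw yaw 83.07 toolz [ 6.9e-03 -6.0e-04 -1.0e+00] F [-0.1  1.  -1.9] w 9.8
```

```bash
python3 -m crank '[{"tx":0,"ty":0,"tz":-0.05,"ax":0,"ay":0,"az":0,"gripper":5},{"tx":0,"ty":0,"tz":0,"ax":0,"ay":0,"az":0,"gripper":30},{"tx":0,"ty":0,"tz":0,"ax":0,"ay":0,"az":0,"gripper":30},{"tx":0,"ty":0,"tz":0,"ax":0,"ay":0,"az":0,"gripper":30},{"tx":0,"ty":0,"tz":0.2,"ax":0,"ay":0,"az":0,"gripper":30},{"tx":0,"ty":0,"tz":0.4,"ax":0,"ay":0,"az":0,"gripper":30},{"tx":0,"ty":0,"tz":0.5,"ax":0,"ay":0,"az":0,"gripper":30},{"tx":0,"ty":0,"tz":0.3,"ax":0,"ay":0,"az":0,"gripper":30}]' 
python3 - <<'E'
from an import *
pose(); shot('wrist','w4'); shot('side','s4'); rects('w4',.09,.14,(.5,.72,-.1,.1)); rects('s4',.1,.14,(.5,.72,-.1,.1))
E
```

```text
time_s: 11.7
ee_pos: [0.6213, -0.0521, 0.1739]
tcp_rot: [0.19, 3.13, 0.0]
wrist_force: [1.4, -0.7, -0.9]
gripper_width: 0.0301
t 11.7 tcp mm [621.3 -52.1 173.9] jaw yaw 83.06 toolz [ 6.e-03 -4.e-04 -1.e+00] F [ 1.4 -0.7 -0.9] w 30.1
w4 n 1704 c [617.8 -51.8] size [ 9.7 89.7] ang 83.1 z 124.3 pix 193 251
s4 n 262 c [616.3 -49. ] size [13.2 93.7] ang 82.6 z 114.6 pix 166 260
```

View pics/s4.png

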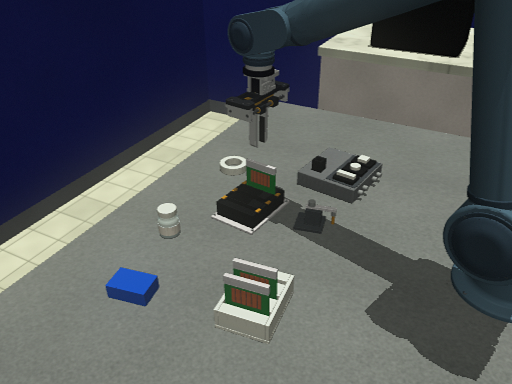

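```bash
python3 -m crank '[{"tx":-0.2,"ty":0.4,"tz":0,"ax":0,"ay":0,"az":1.6,"gripper":30},{"tx":-0.4,"ty":0.8,"tz":0.05,"ax":0,"ay":0,"az":1.6,"gripper":30},{"tx":-0.4,"ty":0.8,"tz":0.05,"ax":0,"ay":0,"az":1.6,"gripper":30},{"tx":-0.4,"ty":0.8,"tz":0.05,"ax":0,"ay":0,"az":1.6,"gripper":30},{"tx":-0.4,"ty":0.8,"tz":0.05,"ax":0,"ay":0,"az":1.6,"gripper":30},{"tx":-0.4,"ty":0.8,"tz":0.05,"ax":0,"ay":0,"az":1.6,"gripper":30},{"tx":-0.4,"ty":0.8,"tz":0,"ax":0,"ay":0,"az":1.6,"gripper":30},{"tx":-0.4,"ty":0.8,"tz":0,"ax":0,"ay":0,"az":1.6,"gripper":30}]' 
python3 -m crank '[{"tx":-0.4,"ty":0.8,"tz":0,"ax":0,"ay":0,"az":0,"gripper":30},{"tx":-0.2,"ty":0.4,"tz":0,"ax":0,"ay":0,"az":0,"gripper":30},{"tx":0,"ty":0,"tz":0,"ax":0,"ay":0,"az":0,"gripper":30},{"tx":0,"ty":0,"tz":0,"ax":0,"ay":0,"az":0,"gripper":30},{"tx":0,"ty":0,"tz":0,"ax":0,"ay":0,"az":0,"gripper":30},{"tx":0,"ty":0,"tz":0,"ax":0,"ay":0,"az":0,"gripper":30},{"tx":0,"ty":0,"tz":0,"ax":0,"ay":0,"az":0,"gripper":30},{"tx":0,"ty":0,"tz":0,"ax":0,"ay":0,"az":0,"gripper":30}]' 
python3 - <<'E'
from an import *
pose(); shot('wrist','w5'); rects('w5',.09,.14,(.35,.55,.2,.4));shot('side','s5'); rects('s5',.1,.14,(.35,.72,-.1,.4));shot('scene','c5'); rects('c5',.1,.14,(.35,.72,-.1,.4))
E
```

```text
time_s: 12.6
ee_pos: [0.4571, 0.258, 0.1784]
tcp_rot: [0.173, -3.132, -0.002]
wrist_force: [0.8, 0.9, 0.6]
gripper_width: 0.0302
time_s: 13.4
ee_pos: [0.4165, 0.3217, 0.1721]
tcp_rot: [0.189, -3.121, 0.003]
wrist_force: [0.0, 1.3, -0.5]
gripper_width: 0.0305
t 13.4 tcp mm [416.5 321.7 172.1] jaw yaw 96.92 toolz [-0.0147 -0.0027 -0.9999] F [ 0.   1.3 -0.5] w 30.5
w5 n 1008 c [435.8 349.3] size [86.6 10.1] ang 5.7 z 119.5 pix 215 284
w5 n 1249 c [442.1 304.9] size [87. 10.] ang 5.7 z 119.6 pix 222 226
s5 n 489 c [442.7 305.6] size [89.7 14.9] ang 4.0 z 114.7 pix 268 255
s5 n 525 c [437.2 350.6] size [90.4 13.7] ang 6.5 z 115.2 pix 283 246
c5 n 157 c [437.5 349.1] size [93.3 12.1] ang 7.0 z 118.4 pix 148 369
c5 n 145 c [443.9 305.2] size [91.4 11.7] ang 6.3 z 118.2 pix 150 354
c5 n 149 c [616.  -50.2] size [10.6 89.5] ang 82.9 z 121.1 pix 197 229
```

```bash
python3 -m crank '[{"tx":0.25,"ty":-0.16,"tz":0,"ax":0.15,"ay":-0.8,"az":-1.2,"gripper":30},{"tx":0.25,"ty":-0.16,"tz":0,"ax":0,"ay":0,"az":0,"gripper":30},{"tx":0,"ty":0,"tz":0,"ax":0,"ay":0,"az":0,"gripper":30},{"tx":0,"ty":0,"tz":-0.2,"ax":0,"ay":0,"az":0,"gripper":30},{"tx":0,"ty":0,"tz":-0.3,"ax":0,"ay":0,"az":0,"gripper":30},{"tx":0,"ty":0,"tz":-0.2,"ax":0,"ay":0,"az":0,"gripper":30},{"tx":0,"ty":0,"tz":0,"ax":0,"ay":0,"az":0,"gripper":30},{"tx":0,"ty":0,"tz":0,"ax":0,"ay":0,"az":0,"gripper":30}]' 
python3 - <<'E'
from an import *
pose()
E
```

```text
time_s: 14.35
ee_pos: [0.443, 0.3037, 0.1328]
tcp_rot: [0.153, -3.136, 0.001]
wrist_force: [0.1, -1.3, 0.1]
gripper_width: 0.0297
t 14.35 tcp mm [443.  303.7 132.8] jaw yaw 95.59 toolz [-1.7e-03 -6.0e-04 -1.0e+00] F [ 0.1 -1.3  0.1] w 29.7
```

```bash
python3 -m crank '[{"tx":0,"ty":0.02,"tz":-0.2,"ax":0,"ay":0,"az":0,"gripper":30},{"tx":0,"ty":0,"tz":-0.25,"ax":0,"ay":0,"az":0,"gripper":30},{"tx":0,"ty":0,"tz":-0.25,"ax":0,"ay":0,"az":0,"gripper":30},{"tx":0,"ty":0,"tz":-0.15,"ax":0,"ay":0,"az":0,"gripper":30},{"tx":0,"ty":0,"tz":0,"ax":0,"ay":0,"az":0,"gripper":5},{"tx":0,"ty":0,"tz":0,"ax":0,"ay":0,"az":0,"gripper":5},{"tx":0,"ty":0,"tz":0,"ax":0,"ay":0,"az":0,"gripper":5},{"tx":0,"ty":0,"tz":0,"ax":0,"ay":0,"az":0,"gripper":5}]' 
python3 - <<'E'
from an import *
pose()
E
```

```text
time_s: 15.15
ee_pos: [0.4426, 0.3052, 0.0864]
tcp_rot: [0.154, -3.136, 0.001]
wrist_force: [-0.1, -0.4, -0.6]
gripper_width: 0.0096
t 15.15 tcp mm [442.6 305.2  86.4] jaw yaw 95.63 toolz [-1.7e-03 -5.0e-04 -1.0e+00] F [-0.1 -0.4 -0.6] w 9.6
```

```bash
python3 -m crank '[{"tx":0,"ty":0,"tz":0.15,"ax":0,"ay":0,"az":0,"gripper":5},{"tx":0,"ty":0,"tz":0.3,"ax":0,"ay":0,"az":0,"gripper":5},{"tx":0,"ty":0,"tz":0.4,"ax":0,"ay":0,"az":0,"gripper":5},{"tx":0,"ty":0,"tz":0.4,"ax":0,"ay":0,"az":0,"gripper":5},{"tx":0,"ty":0,"tz":0.4,"ax":0,"ay":0,"az":0,"gripper":5},{"tx":0.1,"ty":-0.2,"tz":0.3,"ax":0,"ay":0,"az":0,"gripper":5},{"tx":0.2,"ty":-0.4,"tz":0.1,"ax":0,"ay":0,"az":0,"gripper":5},{"tx":0.4,"ty":-0.7,"tz":0,"ax":0,"ay":0,"az":-1.6,"gripper":5}]' 
python3 -m crank '[{"tx":0.5,"ty":-0.8,"tz":0,"ax":0,"ay":0,"az":-1.6,"gripper":5},{"tx":0.5,"ty":-0.8,"tz":0,"ax":0,"ay":0,"az":-1.6,"gripper":5},{"tx":0.5,"ty":-0.8,"tz":0,"ax":0,"ay":0,"az":-1.6,"gripper":5},{"tx":0.5,"ty":-0.8,"tz":0,"ax":0,"ay":0,"az":-1.6,"gripper":5},{"tx":0.4,"ty":-0.7,"tz":0,"ax":0,"ay":0,"az":-1.6,"gripper":5},{"tx":0.3,"ty":-0.5,"tz":0,"ax":0,"ay":0,"az":-1.6,"gripper":5},{"tx":0.1,"ty":-0.2,"tz":0,"ax":0,"ay":0,"az":-1.5,"gripper":5},{"tx":0,"ty":0,"tz":0,"ax":0,"ay":0,"az":0,"gripper":5}]' 
python3 - <<'E'
from an import *
pose()
E
```

```text
time_s: 15.95
ee_pos: [0.4768, 0.2415, 0.1986]
tcp_rot: [-0.12, 3.136, 0.003]
wrist_force: [0.3, -0.6, -1.4]
gripper_width: 0.0097
time_s: 16.75
ee_pos: [0.6236, -0.0016, 0.2068]
tcp_rot: [0.202, 3.121, 0.002]
wrist_force: [-1.0, 1.5, -1.3]
gripper_width: 0.01
t 16.75 tcp mm [623.6  -1.6 206.8] jaw yaw 82.6 toolz [ 1.460e-02  1.000e-04 -9.999e-01] F [-1.   1.5 -1.3] w 10.0
```

```bash
python3 -m crank '[{"tx":0,"ty":-0.05,"tz":-0.2,"ax":0,"ay":0.6,"az":0.4,"gripper":5},{"tx":0,"ty":-0.05,"tz":-0.3,"ax":0,"ay":0.3,"az":0,"gripper":5},{"tx":0,"ty":0,"tz":-0.3,"ax":0,"ay":0,"az":0,"gripper":5},{"tx":0,"ty":0,"tz":-0.3,"ax":0,"ay":0,"az":0,"gripper":5},{"tx":0,"ty":0,"tz":-0.2,"ax":0,"ay":0,"az":0,"gripper":5},{"tx":0,"ty":0,"tz":-0.1,"ax":0,"ay":0,"az":0,"gripper":5},{"tx":0,"ty":0,"tz":0,"ax":0,"ay":0,"az":0,"gripper":5},{"tx":0,"ty":0,"tz":0,"ax":0,"ay":0,"az":0,"gripper":5}]' 
python3 - <<'E'
from an import *
s=pose(); shot('wrist','w6'); rects('w6',0.038,0.05,(.5,.72,-.1,.1))
im,d,m=load('w6'); W=cloud(m,d)*1000
P=W[100:230,225:280].reshape(-1,3); P=P[(P[:,2]>150)&(P[:,2]<185)]
u=np.array([np.cos(np.radians(-7)),np.sin(np.radians(-7))]); q=(P[:,:2]-s['ee_pos'][:2]*1000)@u; print('min along',np.percentile(q,[0,1,5]),np.median(P[:,2]))
E
```

```text
time_s: 17.55
ee_pos: [0.6193, -0.0005, 0.1283]
tcp_rot: [-0.178, -3.128, -0.003]
wrist_force: [-0.2, 0.8, -0.6]
gripper_width: 0.0095
t 17.55 tcp mm [ 6.193e+02 -5.000e-01  1.283e+02] jaw yaw 83.47 toolz [-0.0082  0.0025 -1.    ] F [-0.2  0.8 -0.6] w 9.5
w6 n 309 c [506.  -41.7] size [18.  29.9] ang 16.4 z 48.8 pix 59 180
w6 n 12118 c [615.  -6.] size [147.6 100.5] ang 82.9 z 45.0 pix 176 257
w6 n 291 c [616.3 -47.9] size [ 5.4 89.3] ang 86.4 z 44.1 pix 193 192
min along [-43.76553294 -43.60864638 -43.36651991] 162.23251362178064
```

View pics/w6.png

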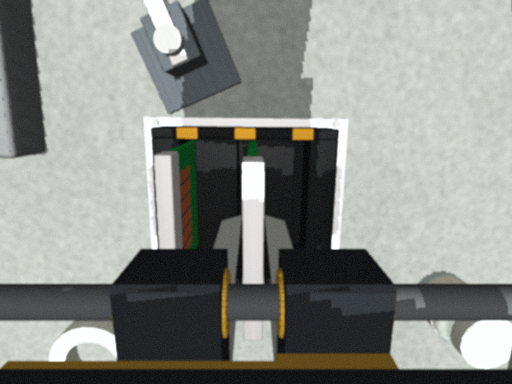

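```bash
python3 -m crank '[{"tx":0.04,"ty":-0.12,"tz":0.05,"ax":-0.14,"ay":-0.4,"az":-0.4,"gripper":5},{"tx":0,"ty":0,"tz":0,"ax":0,"ay":0,"az":0,"gripper":5},{"tx":0,"ty":0,"tz":0,"ax":0,"ay":0,"az":0,"gripper":5},{"tx":0,"ty":0,"tz":0,"ax":0,"ay":0,"az":0,"gripper":5},{"tx":0,"ty":0,"tz":0,"ax":0,"ay":0,"az":0,"gripper":5},{"tx":0,"ty":0,"tz":0,"ax":0,"ay":0,"az":0,"gripper":5},{"tx":0,"ty":0,"tz":0,"ax":0,"ay":0,"az":0,"gripper":5},{"tx":0,"ty":0,"tz":0,"ax":0,"ay":0,"az":0,"gripper":5}]' 
python3 - <<'E'
from an import *
s=pose()
E
```

```text
time_s: 18.4
ee_pos: [0.6233, -0.0078, 0.1342]
tcp_rot: [0.191, 3.131, -0.001]
wrist_force: [1.1, -0.1, -0.3]
gripper_width: 0.0095
t 18.4 tcp mm [623.3  -7.8 134.2] jaw yaw 83.0 toolz [ 0.0047 -0.0012 -1.    ] F [ 1.1 -0.1 -0.3] w 9.5
```

```bash
python3 -m crank '[{"tx":-0.03,"ty":0.015,"tz":-0.1,"ax":0,"ay":0.1,"az":0,"gripper":5},{"tx":0,"ty":0,"tz":-0.1,"ax":0,"ay":0,"az":0,"gripper":5},{"tx":0,"ty":0,"tz":-0.1,"ax":0,"ay":0,"az":0,"gripper":5},{"tx":0,"ty":0,"tz":-0.1,"ax":0,"ay":0,"az":0,"gripper":5},{"tx":0,"ty":0,"tz":-0.1,"ax":0,"ay":0,"az":0,"gripper":5},{"tx":0,"ty":0,"tz":-0.1,"ax":0,"ay":0,"az":0,"gripper":5},{"tx":0,"ty":0,"tz":-0.1,"ax":0,"ay":0,"az":0,"gripper":5},{"tx":0,"ty":0,"tz":-0.1,"ax":0,"ay":0,"az":0,"gripper":5}]' 
python3 - <<'E'
from an import *
s=pose()
E
```

```text
time_s: 19.2
ee_pos: [0.6214, -0.0068, 0.0903]
tcp_rot: [0.191, 3.134, -0.001]
wrist_force: [0.6, 0.3, -0.5]
gripper_width: 0.0097
t 19.2 tcp mm [621.4  -6.8  90.3] jaw yaw 83.01 toolz [ 0.0021 -0.001  -1.    ] F [ 0.6  0.3 -0.5] w 9.7
```

```bash
python3 -m crank '[{"tx":0,"ty":0,"tz":-0.03,"ax":0,"ay":0,"az":0,"gripper":5},{"tx":0,"ty":0,"tz":0,"ax":0,"ay":0,"az":0,"gripper":30},{"tx":0,"ty":0,"tz":0,"ax":0,"ay":0,"az":0,"gripper":30},{"tx":0,"ty":0,"tz":0,"ax":0,"ay":0,"az":0,"gripper":30},{"tx":0,"ty":0,"tz":0.2,"ax":0,"ay":0,"az":0,"gripper":30},{"tx":0,"ty":0,"tz":0.5,"ax":0,"ay":0,"az":0,"gripper":30},{"tx":0,"ty":0,"tz":0.5,"ax":0,"ay":0,"az":0,"gripper":30},{"tx":0,"ty":0,"tz":0.4,"ax":0,"ay":0,"az":0,"gripper":30}]' 
python3 - <<'E'
from an import *
pose(); shot('wrist','w7'); shot('scene','c7');shot('side','s7')
for f in ['w7','c7','s7']: rects(f,.1,.14,(.35,.72,-.1,.4)); rects(f,.03,.085,(.35,.56,-.1,.1))
E
```

```text
time_s: 20.0
ee_pos: [0.6199, -0.0066, 0.1707]
tcp_rot: [-0.191, -3.134, 0.001]
wrist_force: [0.8, -0.6, 0.2]
gripper_width: 0.0301
t 20.0 tcp mm [619.9  -6.6 170.7] jaw yaw 83.01 toolz [-1.9e-03 -3.0e-04 -1.0e+00] F [ 0.8 -0.6  0.2] w 30.1
w7 n 1762 c [613.  -50.5] size [10.4 77.7] ang 82.9 z 125.8 pix 191 190
w7 n 1725 c [624.6  -7.3] size [ 9.6 89.7] ang 83.0 z 126.1 pix 204 251
w7 n 2410 c [489.8 -48. ] size [58.1 30.1] ang 16.3 z 60.1 pix 41 186
c7 n 156 c [436.5 349. ] size [90.4 11.6] ang 6.4 z 118.6 pix 148 369
c7 n 146 c [615.7 -50.4] size [10.5 91.3] ang 83.2 z 121.4 pix 197 228
c7 n 140 c [622.7  -6.3] size [10.2 89.8] ang 82.8 z 121.7 pix 199 245
c7 n 47 c [496.5 -53.9] size [41.2 11.1] ang 18.2 z 50.4 pix 175 231
s7 n 540 c [618.9 -26.5] size [59.8 92.7] ang 81.4 z 114.5 pix 170 255
s7 n 522 c [436.6 349.6] size [89.4 14.3] ang 5.0 z 115.2 pix 283 246
s7 n 35 c [557.9 -54.7] size [38.7  3.9] ang 88.9 z 38.1 pix 194 281
s7 n 331 c [476.8 -46.4] size [76.7 26.6] ang 21.0 z 51.1 pix 200 305
```

View pics/s7.png

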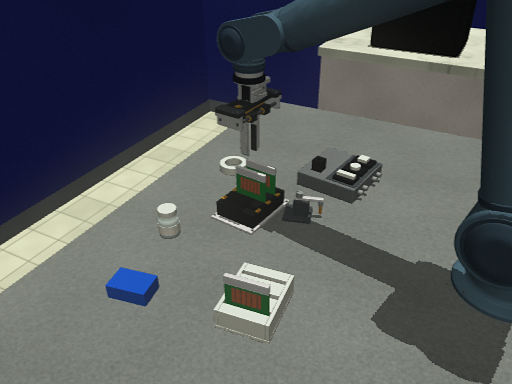

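```bash
python3 -m crank '[{"tx":-0.2,"ty":0.4,"tz":0,"ax":0,"ay":0,"az":1.6,"gripper":30},{"tx":-0.4,"ty":0.8,"tz":0.05,"ax":0,"ay":0,"az":1.6,"gripper":30},{"tx":-0.4,"ty":0.8,"tz":0.05,"ax":0,"ay":0,"az":1.6,"gripper":30},{"tx":-0.4,"ty":0.8,"tz":0.05,"ax":0,"ay":0,"az":1.6,"gripper":30},{"tx":-0.4,"ty":0.8,"tz":0.05,"ax":0,"ay":0,"az":1.6,"gripper":30},{"tx":-0.4,"ty":0.8,"tz":0.05,"ax":0,"ay":0,"az":1.6,"gripper":30},{"tx":-0.4,"ty":0.8,"tz":0,"ax":0,"ay":0,"az":1.6,"gripper":30},{"tx":-0.3,"ty":0.8,"tz":0,"ax":0,"ay":0,"az":1.5,"gripper":30}]' 
python3 -m crank '[{"tx":-0.2,"ty":0.6,"tz":0,"ax":0,"ay":0,"az":0,"gripper":30},{"tx":-0.1,"ty":0.3,"tz":0,"ax":0,"ay":0,"az":0,"gripper":30},{"tx":0,"ty":0,"tz":0,"ax":0,"ay":0,"az":0,"gripper":30},{"tx":0,"ty":0,"tz":0,"ax":0,"ay":0,"az":0,"gripper":30},{"tx":0,"ty":0,"tz":0,"ax":0,"ay":0,"az":0,"gripper":30},{"tx":0,"ty":0,"tz":0,"ax":0,"ay":0,"az":0,"gripper":30},{"tx":0,"ty":0,"tz":0,"ax":0,"ay":0,"az":0,"gripper":30},{"tx":0,"ty":0,"tz":0,"ax":0,"ay":0,"az":0,"gripper":30}]' 
python3 - <<'E'
from an import *
pose(); shot('wrist','w8'); rects('w8',.09,.14,(.35,.55,.2,.4))
E
```

```text
time_s: 20.95
ee_pos: [0.4587, 0.3033, 0.1718]
tcp_rot: [0.169, -3.119, 0.002]
wrist_force: [0.5, 0.1, -0.1]
gripper_width: 0.0299
time_s: 21.75
ee_pos: [0.433, 0.3517, 0.1645]
tcp_rot: [0.185, -3.106, 0.009]
wrist_force: [0.5, -0.4, -0.1]
gripper_width: 0.0301
t 21.75 tcp mm [433.  351.7 164.5] jaw yaw 96.8 toolz [-0.0295 -0.0077 -0.9995] F [ 0.5 -0.4 -0.1] w 30.1
w8 n 1796 c [437.7 349.5] size [90.1 10. ] ang 5.7 z 119.8 pix 210 248
```

```bash
python3 -m crank '[{"tx":0.09,"ty":-0.04,"tz":0,"ax":0.4,"ay":-1.6,"az":-1.1,"gripper":30},{"tx":0,"ty":0,"tz":0,"ax":0,"ay":0,"az":0,"gripper":30},{"tx":0,"ty":0,"tz":-0.1,"ax":0,"ay":0,"az":0,"gripper":30},{"tx":0,"ty":0,"tz":-0.2,"ax":0,"ay":0,"az":0,"gripper":30},{"tx":0,"ty":0,"tz":-0.2,"ax":0,"ay":0,"az":0,"gripper":30},{"tx":0,"ty":0,"tz":-0.1,"ax":0,"ay":0,"az":0,"gripper":30},{"tx":0,"ty":0,"tz":0,"ax":0,"ay":0,"az":0,"gripper":30},{"tx":0,"ty":0,"tz":0,"ax":0,"ay":0,"az":0,"gripper":30}]' 
python3 - <<'E'
from an import *
pose()
E
```

```text
time_s: 22.6
ee_pos: [0.4377, 0.3487, 0.1309]
tcp_rot: [0.152, -3.137, 0.001]
wrist_force: [-0.1, 0.1, -0.4]
gripper_width: 0.0299
t 22.6 tcp mm [437.7 348.7 130.9] jaw yaw 95.55 toolz [-6.e-04 -6.e-04 -1.e+00] F [-0.1  0.1 -0.4] w 29.9
```

```bash
python3 -m crank '[{"tx":0,"ty":0.01,"tz":-0.2,"ax":0,"ay":0,"az":0,"gripper":30},{"tx":0,"ty":0,"tz":-0.25,"ax":0,"ay":0,"az":0,"gripper":30},{"tx":0,"ty":0,"tz":-0.25,"ax":0,"ay":0,"az":0,"gripper":30},{"tx":0,"ty":0,"tz":-0.13,"ax":0,"ay":0,"az":0,"gripper":30},{"tx":0,"ty":0,"tz":0,"ax":0,"ay":0,"az":0,"gripper":5},{"tx":0,"ty":0,"tz":0,"ax":0,"ay":0,"az":0,"gripper":5},{"tx":0,"ty":0,"tz":0,"ax":0,"ay":0,"az":0,"gripper":5},{"tx":0,"ty":0,"tz":0,"ax":0,"ay":0,"az":0,"gripper":5}]' 
python3 -m crank '[{"tx":0,"ty":0,"tz":0.15,"ax":0,"ay":0,"az":0,"gripper":5},{"tx":0,"ty":0,"tz":0.3,"ax":0,"ay":0,"az":0,"gripper":5},{"tx":0,"ty":0,"tz":0.4,"ax":0,"ay":0,"az":0,"gripper":5},{"tx":0,"ty":0,"tz":0.4,"ax":0,"ay":0,"az":0,"gripper":5},{"tx":0,"ty":0,"tz":0.4,"ax":0,"ay":0,"az":0,"gripper":5},{"tx":0.1,"ty":-0.2,"tz":0.2,"ax":0,"ay":0,"az":0,"gripper":5},{"tx":0.2,"ty":-0.4,"tz":0,"ax":0,"ay":0,"az":0,"gripper":5},{"tx":0.4,"ty":-0.7,"tz":0,"ax":0,"ay":0,"az":-1.6,"gripper":5}]' 
python3 -m crank '[{"tx":0.5,"ty":-0.8,"tz":0,"ax":0,"ay":0,"az":-1.6,"gripper":5},{"tx":0.5,"ty":-0.8,"tz":0,"ax":0,"ay":0,"az":-1.6,"gripper":5},{"tx":0.5,"ty":-0.8,"tz":0,"ax":0,"ay":0,"az":-1.6,"gripper":5},{"tx":0.5,"ty":-0.8,"tz":0,"ax":0,"ay":0,"az":-1.6,"gripper":5},{"tx":0.5,"ty":-0.8,"tz":0,"ax":0,"ay":0,"az":-1.6,"gripper":5},{"tx":0.4,"ty":-0.5,"tz":0,"ax":0,"ay":0,"az":-1.6,"gripper":5},{"tx":0.1,"ty":-0.2,"tz":0,"ax":0,"ay":0,"az":-1.5,"gripper":5},{"tx":0,"ty":0,"tz":0,"ax":0,"ay":0,"az":0,"gripper":5}]' 
python3 - <<'E'
from an import *
pose()
E
```

```text
time_s: 23.4
ee_pos: [0.4375, 0.3492, 0.0855]
tcp_rot: [0.152, -3.137, 0.001]
wrist_force: [0.8, 1.4, -0.6]
gripper_width: 0.0098
time_s: 24.2
ee_pos: [0.4731, 0.2849, 0.1906]
tcp_rot: [-0.118, 3.133, 0.004]
wrist_force: [-0.0, 1.1, -1.2]
gripper_width: 0.0096
time_s: 25.0
ee_pos: [0.6294, 0.0302, 0.1967]
tcp_rot: [0.208, 3.12, -0.0]
wrist_force: [-0.4, 1.0, -1.1]
gripper_width: 0.0098
t 25.0 tcp mm [629.4  30.2 196.7] jaw yaw 82.38 toolz [ 0.0142 -0.0011 -0.9999] F [-0.4  1.  -1.1] w 9.8
```

```bash
python3 -m crank '[{"tx":0.03,"ty":0.08,"tz":-0.2,"ax":0,"ay":0.4,"az":0.3,"gripper":5},{"tx":0,"ty":0,"tz":-0.3,"ax":0,"ay":0.2,"az":0,"gripper":5},{"tx":0,"ty":0,"tz":-0.3,"ax":0,"ay":0,"az":0,"gripper":5},{"tx":0,"ty":0,"tz":-0.2,"ax":0,"ay":0,"az":0,"gripper":5},{"tx":0,"ty":0,"tz":-0.1,"ax":0,"ay":0,"az":0,"gripper":5},{"tx":0,"ty":0,"tz":0,"ax":0,"ay":0,"az":0,"gripper":5},{"tx":0,"ty":0,"tz":0,"ax":0,"ay":0,"az":0,"gripper":5},{"tx":0,"ty":0,"tz":0,"ax":0,"ay":0,"az":0,"gripper":5}]' 
python3 - <<'E'
from an import *
s=pose(); shot('wrist','w9')
im,d,m=load('w9'); W=cloud(m,d)*1000
P=W[100:230,225:280].reshape(-1,3); P=P[(P[:,2]>150)&(P[:,2]<185)]
u=np.array([np.cos(np.radians(-7)),np.sin(np.radians(-7))]); q=(P[:,:2]-s['ee_pos'][:2]*1000)@u; print('min along',np.percentile(q,[0,1,5]),np.median(P[:,2]))
E
```

```text
time_s: 25.8
ee_pos: [0.6266, 0.0404, 0.1351]
tcp_rot: [-0.187, -3.134, -0.001]
wrist_force: [-0.2, 0.4, -1.3]
gripper_width: 0.0097
t 25.8 tcp mm [626.6  40.4 135.1] jaw yaw 83.17 toolz [-2.4e-03  6.0e-04 -1.0e+00] F [-0.2  0.4 -1.3] w 9.7
min along [-44.94334176 -44.7246561  -44.57185796] 169.73482277049467
```

View pics/w9.png

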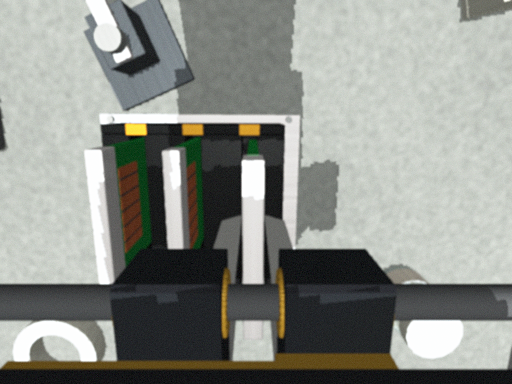

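```bash
python3 -m crank '[{"tx":0.03,"ty":-0.05,"tz":0,"ax":0,"ay":0,"az":-0.2,"gripper":5},{"tx":0,"ty":0,"tz":0,"ax":0,"ay":0,"az":0,"gripper":5},{"tx":0,"ty":0,"tz":0,"ax":0,"ay":0,"az":0,"gripper":5},{"tx":0,"ty":0,"tz":0,"ax":0,"ay":0,"az":0,"gripper":5},{"tx":0,"ty":0,"tz":0,"ax":0,"ay":0,"az":0,"gripper":5},{"tx":0,"ty":0,"tz":-0.05,"ax":0,"ay":0,"az":0,"gripper":5},{"tx":0,"ty":0,"tz":0,"ax":0,"ay":0,"az":0,"gripper":5},{"tx":0,"ty":0,"tz":0,"ax":0,"ay":0,"az":0,"gripper":5}]' 
python3 - <<'E'
from an import *
s=pose()
E
```

```text
time_s: 26.65
ee_pos: [0.6296, 0.0371, 0.1345]
tcp_rot: [0.194, 3.134, 0.0]
wrist_force: [-0.3, -0.5, -0.8]
gripper_width: 0.0095
t 26.65 tcp mm [629.6  37.1 134.5] jaw yaw 82.91 toolz [ 1.4e-03  1.0e-04 -1.0e+00] F [-0.3 -0.5 -0.8] w 9.5
```

```bash
python3 -m crank '[{"tx":-0.03,"ty":0.01,"tz":-0.1,"ax":0,"ay":0,"az":0,"gripper":5},{"tx":0,"ty":0,"tz":-0.1,"ax":0,"ay":0,"az":0,"gripper":5},{"tx":0,"ty":0,"tz":-0.1,"ax":0,"ay":0,"az":0,"gripper":5},{"tx":0,"ty":0,"tz":-0.1,"ax":0,"ay":0,"az":0,"gripper":5},{"tx":0,"ty":0,"tz":-0.1,"ax":0,"ay":0,"az":0,"gripper":5},{"tx":0,"ty":0,"tz":-0.1,"ax":0,"ay":0,"az":0,"gripper":5},{"tx":0,"ty":0,"tz":-0.15,"ax":0,"ay":0,"az":0,"gripper":5},{"tx":0,"ty":0,"tz":-0.1,"ax":0,"ay":0,"az":0,"gripper":5}]' 
python3 - <<'E'
from an import *
s=pose()
E
```

```text
time_s: 27.45
ee_pos: [0.6277, 0.0377, 0.0882]
tcp_rot: [0.194, 3.135, 0.0]
wrist_force: [0.1, 0.3, -1.0]
gripper_width: 0.0099
t 27.45 tcp mm [627.7  37.7  88.2] jaw yaw 82.92 toolz [ 1.1e-03  2.0e-04 -1.0e+00] F [ 0.1  0.3 -1. ] w 9.9
```

```bash
python3 -m crank '[{"tx":0,"ty":0,"tz":0,"ax":0,"ay":0,"az":0,"gripper":30},{"tx":0,"ty":0,"tz":0,"ax":0,"ay":0,"az":0,"gripper":30},{"tx":0,"ty":0,"tz":0,"ax":0,"ay":0,"az":0,"gripper":30},{"tx":0,"ty":0,"tz":0.2,"ax":0,"ay":0,"az":0,"gripper":30},{"tx":0,"ty":0,"tz":0.5,"ax":0,"ay":0,"az":0,"gripper":30},{"tx":0,"ty":0,"tz":0.6,"ax":0,"ay":0,"az":0,"gripper":30},{"tx":-0.3,"ty":-0.2,"tz":0.6,"ax":0,"ay":0,"az":0,"gripper":30},{"tx":-0.5,"ty":-0.4,"tz":0.3,"ax":0,"ay":0,"az":0,"gripper":30}]' 
python3 - <<'E'
from an import *
pose(); shot('wrist','w10'); shot('scene','c10');shot('side','s10')
for f in ['w10','c10','s10']: rects(f,.1,.14,(.35,.72,-.1,.4)); rects(f,.03,.085,(.35,.555,-.13,.1))
E
```

```text
time_s: 28.25
ee_pos: [0.5875, 0.0085, 0.2034]
tcp_rot: [0.189, 3.135, 0.0]
wrist_force: [0.0, -0.8, 0.2]
gripper_width: 0.0299
t 28.25 tcp mm [587.5   8.5 203.4] jaw yaw 83.09 toolz [ 8.e-04  2.e-04 -1.e+00] F [ 0.  -0.8  0.2] w 29.9
w10 n 1083 c [598.5 -51.6] size [10.5 58.3] ang 82.6 z 123.6 pix 213 185
w10 n 1317 c [619.1  -9.2] size [10.  87.8] ang 82.9 z 123.7 pix 230 239
w10 n 548 c [596.2  39.3] size [10.1 30. ] ang 82.9 z 123.5 pix 199 293
w10 n 2122 c [475.8 -52.8] size [76.2 30.3] ang 16.3 z 59.4 pix 77 179
c10 n 148 c [615.7 -50.3] size [10.9 92.7] ang 83.4 z 121.6 pix 197 228
c10 n 138 c [620.7  -5.8] size [10.  92.3] ang 83.4 z 121.8 pix 199 245
c10 n 135 c [627.7  38.7] size [10.1 93.2] ang 82.9 z 121.9 pix 201 262
c10 n 195 c [477.6 -49.3] size [78.1 29.9] ang 15.7 z 54.3 pix 172 233
s10 n 537 c [618.1 -26.6] size [58.6 92.7] ang 82.6 z 114.8 pix 170 255
s10 n 282 c [627.1  39.6] size [18.4 91.2] ang 84.0 z 115.2 pix 181 240
s10 n 327 c [476.  -44.9] size [76.1 26.9] ang 16.2 z 51.6 pix 200 305
```

View pics/w10.png

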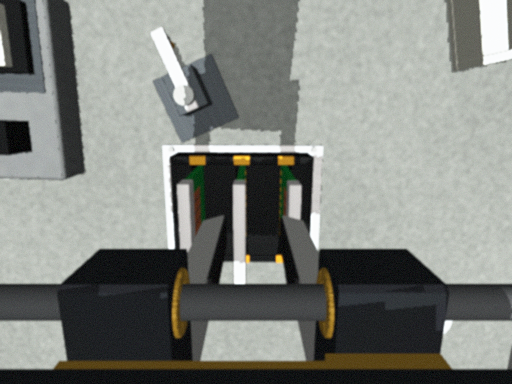

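View pics/s10.png

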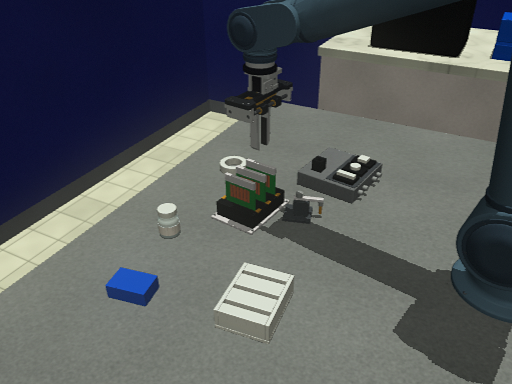

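```bash
python3 -m crank '[{"tx":-0.4,"ty":-0.22,"tz":0,"ax":0,"ay":0,"az":4.5,"gripper":60},{"tx":-0.5,"ty":-0.28,"tz":0,"ax":0,"ay":0,"az":4.5,"gripper":60},{"tx":-0.5,"ty":-0.28,"tz":0,"ax":0,"ay":0,"az":4.5,"gripper":60},{"tx":-0.3,"ty":-0.2,"tz":0,"ax":0,"ay":0,"az":4.5,"gripper":60},{"tx":-0.1,"ty":-0.05,"tz":0,"ax":0,"ay":0,"az":4.5,"gripper":60},{"tx":0,"ty":0,"tz":0,"ax":0,"ay":0,"az":0,"gripper":60},{"tx":0,"ty":0,"tz":0,"ax":0,"ay":0,"az":0,"gripper":60},{"tx":0,"ty":0,"tz":0,"ax":0,"ay":0,"az":0,"gripper":60}]' 
python3 - <<'E'
from an import *
pose(); shot('wrist','w11'); b=(.38,.555,-.13,.06)
rects('w11',.03,.085,b); rects('w11',.0615,.08,b,10); rects('w11',.004,.02,b); rects('w11',.04,.0595,b)
rects('c10',.0615,.085,b,3); rects('s10',.0615,.085,b,3)
E
```

```text
time_s: 29.2
ee_pos: [0.495, -0.0423, 0.1997]
tcp_rot: [0.444, -3.107, -0.006]
wrist_force: [0.2, -0.8, -0.1]
gripper_width: 0.06
t 29.2 tcp mm [495.  -42.3 199.7] jaw yaw 106.28 toolz [-0.0035  0.0033 -1.    ] F [ 0.2 -0.8 -0.1] w 60.0
w11 n 1675 c [477.9 -50.2] size [76.1 29.4] ang 16.2 z 57.4 pix 167 248
w11 n 303 c [500.5 -43.1] size [18.  17.1] ang 16.4 z 69.8 pix 187 248
w11 n 2484 c [502.8 -42.7] size [72. 70.] ang 16.1 z 7.9 pix 178 249
w11 n 190 c [554.3 -60.2] size [56.8  7.5] ang 83.2 z 6.0 pix 211 216
w11 n 1343 c [478.  -50.4] size [76.2 29.3] ang 16.5 z 56.6 pix 162 248
c10 n 34 c [501.1 -42.6] size [17.6 14.6] ang 2.8 z 69.4 pix 172 234
s10 n 37 c [500.7 -41.5] size [15.6 18.4] ang 24.5 z 68.5 pix 193 299
```

View pics/w11.png

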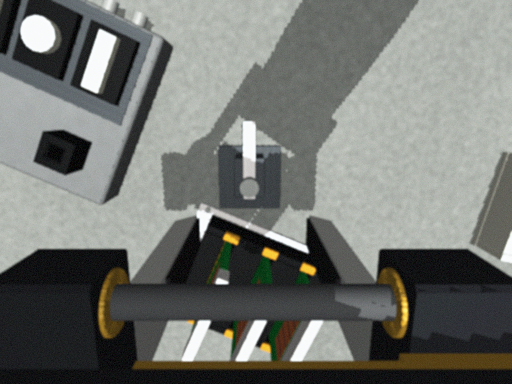

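```bash
python3 -m crank '[{"tx":0,"ty":-0.05,"tz":-0.3,"ax":-0.2,"ay":-0.2,"az":0,"gripper":50},{"tx":0,"ty":0,"tz":-0.6,"ax":0,"ay":0,"az":0,"gripper":50},{"tx":0,"ty":0,"tz":-0.6,"ax":0,"ay":0,"az":0,"gripper":50},{"tx":0,"ty":0,"tz":-0.6,"ax":0,"ay":0,"az":0,"gripper":50},{"tx":0,"ty":0,"tz":-0.4,"ax":0,"ay":0,"az":0,"gripper":50},{"tx":0,"ty":0,"tz":-0.1,"ax":0,"ay":0,"az":0,"gripper":50},{"tx":0,"ty":0,"tz":0,"ax":0,"ay":0,"az":0,"gripper":50},{"tx":0,"ty":0,"tz":0,"ax":0,"ay":0,"az":0,"gripper":50}]' 
python3 - <<'E'
from an import *
pose()
E
```

```text
time_s: 30.05
ee_pos: [0.4993, -0.0433, 0.0675]
tcp_rot: [-0.443, 3.105, -0.003]
wrist_force: [-0.2, -0.2, 0.1]
gripper_width: 0.0497
t 30.05 tcp mm [499.3 -43.3  67.5] jaw yaw 106.23 toolz [ 0.0052 -0.0014 -1.    ] F [-0.2 -0.2  0.1] w 49.7
```

```bash
python3 -m crank '[{"tx":-0.08,"ty":-0.03,"tz":-0.2,"ax":0,"ay":0.3,"az":0,"gripper":50},{"tx":0,"ty":0,"tz":-0.3,"ax":0,"ay":0,"az":0,"gripper":50},{"tx":0,"ty":0,"tz":-0.3,"ax":0,"ay":0,"az":0,"gripper":50},{"tx":0,"ty":0,"tz":-0.13,"ax":0,"ay":0,"az":0,"gripper":50},{"tx":0,"ty":0,"tz":0,"ax":0,"ay":0,"az":0,"gripper":50},{"tx":0,"ty":0,"tz":0,"ax":0,"ay":0,"az":0,"gripper":50},{"tx":0,"ty":0,"tz":0,"ax":0,"ay":0,"az":0,"gripper":50},{"tx":0,"ty":0,"tz":0,"ax":0,"ay":0,"az":0,"gripper":50}]' 
python3 - <<'E'
from an import *
pose()
E
```

```text
time_s: 30.85
ee_pos: [0.5, -0.0468, 0.0253]
tcp_rot: [-0.442, 3.099, -0.012]
wrist_force: [0.3, -0.2, 0.2]
gripper_width: 0.0497
t 30.85 tcp mm [500.  -46.8  25.3] jaw yaw 106.22 toolz [ 0.0118 -0.0058 -0.9999] F [ 0.3 -0.2  0.2] w 49.7
```

```bash
python3 -m crank '[{"tx":-0.1,"ty":0.03,"tz":-0.05,"ax":0.3,"ay":0.7,"az":0,"gripper":50},{"tx":0,"ty":0,"tz":-0.05,"ax":0,"ay":0,"az":0,"gripper":50},{"tx":0,"ty":0,"tz":0,"ax":0,"ay":0,"az":0,"gripper":50},{"tx":0,"ty":0,"tz":0,"ax":0,"ay":0,"az":0,"gripper":50},{"tx":0,"ty":0,"tz":0,"ax":0,"ay":0,"az":0,"gripper":50},{"tx":0,"ty":0,"tz":0,"ax":0,"ay":0,"az":0,"gripper":50},{"tx":0,"ty":0,"tz":0,"ax":0,"ay":0,"az":0,"gripper":50},{"tx":0,"ty":0,"tz":0,"ax":0,"ay":0,"az":0,"gripper":50}]' 
python3 - <<'E'
from an import *
pose()
E
```

```text
time_s: 31.65
ee_pos: [0.4952, -0.0454, 0.0208]
tcp_rot: [-0.443, 3.11, -0.001]
wrist_force: [0.0, 0.8, 0.5]
gripper_width: 0.05
t 31.65 tcp mm [495.2 -45.4  20.8] jaw yaw 106.23 toolz [ 2.e-04 -6.e-04 -1.e+00] F [0.  0.8 0.5] w 50.0
```

```bash
python3 -m crank '[{"tx":0,"ty":0,"tz":0,"ax":0,"ay":0,"az":0,"gripper":20},{"tx":0,"ty":0,"tz":0,"ax":0,"ay":0,"az":0,"gripper":20},{"tx":0,"ty":0,"tz":0,"ax":0,"ay":0,"az":0,"gripper":20},{"tx":0,"ty":0,"tz":0,"ax":0,"ay":0,"az":0,"gripper":20},{"tx":0,"ty":0,"tz":0,"ax":0,"ay":0,"az":0,"gripper":20},{"tx":0,"ty":0,"tz":0,"ax":0,"ay":0,"az":0,"gripper":20},{"tx":0,"ty":0,"tz":0,"ax":0,"ay":0,"az":0,"gripper":20},{"tx":0,"ty":0,"tz":0,"ax":0,"ay":0,"az":0,"gripper":20}]' 45
python3 - <<'E'
from an import *
pose()
E
python3 -m crank '[{"tx":0,"ty":0,"tz":0.2,"ax":0,"ay":0,"az":0,"gripper":20},{"tx":0,"ty":0,"tz":0.4,"ax":0,"ay":0,"az":0,"gripper":20},{"tx":0,"ty":0,"tz":0.5,"ax":0,"ay":0,"az":0,"gripper":20},{"tx":0,"ty":0,"tz":0.5,"ax":0,"ay":0,"az":0,"gripper":20},{"tx":0,"ty":0,"tz":0.4,"ax":0,"ay":0,"az":0,"gripper":20},{"tx":0,"ty":0,"tz":0.2,"ax":0,"ay":0,"az":0,"gripper":20},{"tx":0,"ty":0,"tz":0,"ax":0,"ay":0,"az":0,"gripper":20},{"tx":0,"ty":0,"tz":0,"ax":0,"ay":0,"az":0,"gripper":20}]'
python3 - <<'E'
from an import *
pose(); shot('wrist','w12'); rects('w12',.12,.25,(.38,.555,-.13,.06)); rects('w12',.03,.085,(.38,.6,-.4,-.15))
E
```

```text
time_s: 32.45
ee_pos: [0.4953, -0.0454, 0.0209]
tcp_rot: [-0.444, 3.11, -0.001]
wrist_force: [0.4, 0.4, -1.3]
gripper_width: 0.0301
t 32.45 tcp mm [495.3 -45.4  20.9] jaw yaw 106.24 toolz [ 2.e-04 -6.e-04 -1.e+00] F [ 0.4  0.4 -1.3] w 30.1
time_s: 33.25
ee_pos: [0.4876, -0.0429, 0.1306]
tcp_rot: [0.442, -3.097, -0.009]
wrist_force: [-0.3, -0.4, -5.0]
gripper_width: 0.0295
t 33.25 tcp mm [487.6 -42.9 130.6] jaw yaw 106.22 toolz [-0.0139  0.0038 -0.9999] F [-0.3 -0.4 -5. ] w 29.5
w12 n 26824 c [469.8 -44.6] size [70.7 70.5] ang 52.8 z 236.2 pix 266 251
w12 n 2189 c [478.5 -94.2] size [10.5 20.4] ang 30.0 z 244.5 pix 302 29
w12 n 2411 c [452.1  -1.4] size [ 8.3 17.9] ang 16.5 z 245.4 pix 302 478
w12 n 70 c [471.2  27.5] size [9.  2.1] ang 17.3 z 229.3 pix 360 509
w12 n 24926 c [ 472.6 -213.9] size [ 90.3 179.8] ang 81.7 z 45.8 pix 104 57
```

View pics/w12.png

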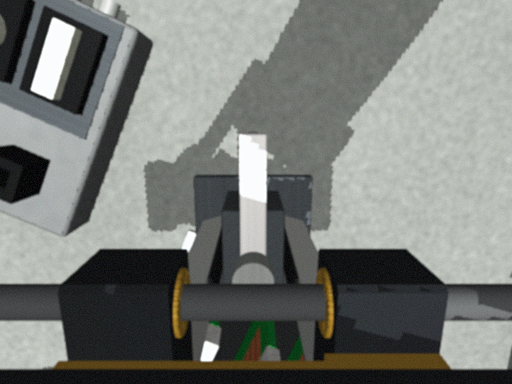

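```bash
python3 - <<'E'
from an import *
b=(.46,.58,-.28,-.16)
for f in ['w2','w3','w10','w11','c10','s10','scene0','side0']: rects(f,.07,.086,b,5)
print(models.spot_point('wrist','terminal'))
for f in ['w2','w11']:
    rects(f,.04,.052,(.3,.6,-.4,-.1),200)
E
```

```text
w2 n 1239 c [ 517.3 -221. ] size [32. 30.] ang 81.0 z 77.5 pix 119 26
w3 n 1653 c [ 517.4 -221.2] size [32.1 30.1] ang 81.5 z 77.7 pix 80 24
w10 n 494 c [ 517.  -212.8] size [ 9.7 29.9] ang 81.6 z 79.1 pix 139 6
w11 n 1187 c [ 517.4 -221.2] size [31.7 31.3] ang 80.8 z 77.3 pix 152 55
c10 n 102 c [ 516.6 -220.3] size [30.8 32.4] ang 83.7 z 76.9 pix 174 172
s10 n 86 c [ 516.4 -220.4] size [38.7 31.4] ang 77.4 z 76.0 pix 159 319
scene0 n 106 c [ 516.8 -220.9] size [30.9 31.5] ang 81.2 z 77.3 pix 174 172
side0 n 89 c [ 516.4 -222.3] size [37.5 31.4] ang 81.5 z 75.7 pix 159 319
[]
w2 n 10770 c [ 485.8 -220.2] size [ 98.7 153.1] ang 81.2 z 45.2 pix 92 51
w11 n 15800 c [ 469.5 -235.9] size [134.  179.5] ang 81.6 z 45.2 pix 104 71
```

```bash
python3 -m crank '[{"tx":0,"ty":-0.3,"tz":0,"ax":-0.2,"ay":-0.4,"az":-4,"gripper":20},{"tx":0.05,"ty":-0.5,"tz":0,"ax":0,"ay":-0.4,"az":-7,"gripper":20},{"tx":0.05,"ty":-0.6,"tz":0,"ax":0,"ay":0,"az":-7,"gripper":20},{"tx":0.05,"ty":-0.6,"tz":0,"ax":0,"ay":0,"az":-7,"gripper":20},{"tx":0.05,"ty":-0.6,"tz":0,"ax":0,"ay":0,"az":-7,"gripper":20},{"tx":0.05,"ty":-0.6,"tz":0,"ax":0,"ay":0,"az":-7,"gripper":20},{"tx":0.05,"ty":-0.6,"tz":0,"ax":0,"ay":0,"az":-7,"gripper":20},{"tx":0,"ty":-0.4,"tz":0,"ax":0,"ay":0,"az":-7,"gripper":20}]'
python3 -m crank '[{"tx":0,"ty":-0.1,"tz":0,"ax":0,"ay":0,"az":-7,"gripper":20},{"tx":0,"ty":0,"tz":0,"ax":0,"ay":0,"az":-7,"gripper":20},{"tx":0,"ty":0,"tz":0,"ax":0,"ay":0,"az":-7,"gripper":20},{"tx":0,"ty":0,"tz":0,"ax":0,"ay":0,"az":-7,"gripper":20},{"tx":0,"ty":0,"tz":0,"ax":0,"ay":0,"az":-7,"gripper":20},{"tx":0,"ty":0,"tz":0,"ax":0,"ay":0,"az":-7,"gripper":20},{"tx":0,"ty":0,"tz":0,"ax":0,"ay":0,"az":-7,"gripper":20},{"tx":0,"ty":0,"tz":0,"ax":0,"ay":0,"az":-4,"gripper":20}]'
python3 - <<'E'
from an import *
pose()
E
```

```text
time_s: 34.15
ee_pos: [0.4962, -0.2548, 0.1187]
tcp_rot: [-1.034, -2.951, -0.022]
wrist_force: [0.1, 0.7, -5.3]
gripper_width: 0.0301
time_s: 34.95
ee_pos: [0.4901, -0.26, 0.1057]
tcp_rot: [-2.284, -2.118, -0.037]
wrist_force: [-0.9, 0.1, -4.4]
gripper_width: 0.0298
t 34.95 tcp mm [ 490.1 -260.   105.7] jaw yaw -4.31 toolz [-6.000e-04  3.590e-02 -9.994e-01] F [-0.9  0.1 -4.4] w 29.8
```

```bash
python3 -m crank '[{"tx":0.18,"ty":-0.1,"tz":0.1,"ax":-1,"ay":0,"az":-2,"gripper":20},{"tx":0.18,"ty":-0.1,"tz":0.1,"ax":-0.8,"ay":0,"az":-1.6,"gripper":20},{"tx":0,"ty":0,"tz":0,"ax":0,"ay":0,"az":0,"gripper":20},{"tx":0,"ty":0,"tz":0,"ax":0,"ay":0,"az":0,"gripper":20},{"tx":0,"ty":0,"tz":0,"ax":0,"ay":0,"az":0,"gripper":20},{"tx":0,"ty":0,"tz":0,"ax":0,"ay":0,"az":0,"gripper":20},{"tx":0,"ty":0,"tz":0,"ax":0,"ay":0,"az":0,"gripper":20},{"tx":0,"ty":0,"tz":0,"ax":0,"ay":0,"az":0,"gripper":20}]'
python3 - <<'E'
from an import *
pose(); shot('wrist','w13'); shot('side','s13'); shot('scene','c13')
rects('w13',.07,.086,(.46,.58,-.28,-.16)); 
E
```

```text
time_s: 35.75
ee_pos: [0.5032, -0.2667, 0.1072]
tcp_rot: [-2.358, -2.047, -0.001]
wrist_force: [0.1, 0.1, -3.9]
gripper_width: 0.0299
t 35.75 tcp mm [ 503.2 -266.7  107.2] jaw yaw -8.08 toolz [-0.0118  0.0144 -0.9998] F [ 0.1  0.1 -3.9] w 29.9
w13 n 1219 c [ 517.3 -221.5] size [30.  29.5] ang 81.8 z 77.8 pix 140 272
```

View pics/w13.png

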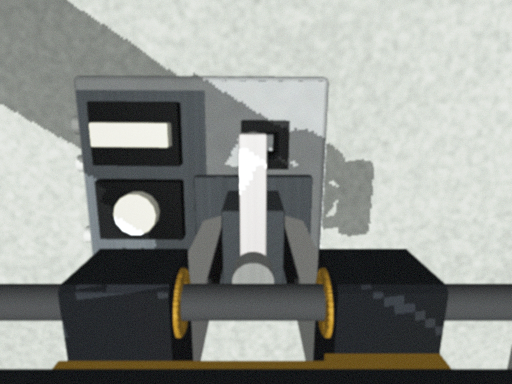

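View pics/s13.png

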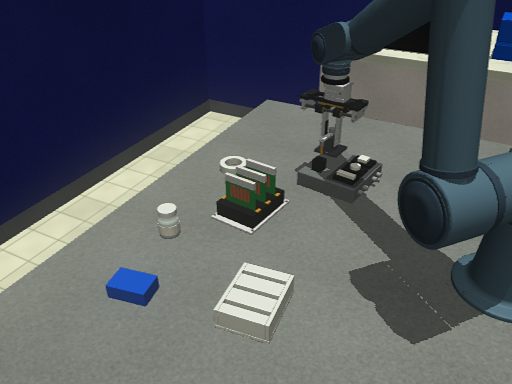

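```bash
cat >> an.py <<'E'
def arm(fn,pos,rv,r0=120,r1=215,c0=225,c1=285,zr=(0.02,0.06)):
    # arm-top points in tool axes (mm), levelled to TCP
    im,d,m=load(fn); W=cloud(m,d); R=Ro.from_rotvec(rv).as_matrix(); T=((W-np.array(pos))@R)*1000
    P=T[r0:r1,c0:c1].reshape(-1,3); P=P[(-P[:,2]>zr[0]*1000)&(-P[:,2]<zr[1]*1000)&(P[:,0]>22)]
    (c,s,a)=cv2.minAreaRect(P[:,:2].astype(np.float32)); print('tool arm: xmax',np.percentile(P[:,0],[98,99.5,100]).round(1),'y c',np.round(np.median(P[:,1]),1),'rect',np.round(c,1),np.round(s,1),round(a,1),'height',np.round(np.median(-P[:,2]),1))
E
python3 - <<'E'
from an import *
s=pose(); arm('w13',s['ee_pos'],s['tcp_rot'])
W=0
E
```

```text
t 35.9 tcp mm [ 503.4 -266.9  107.5] jaw yaw -8.08 toolz [-0.0115  0.0141 -0.9998] F [ 0.1  0.3 -4. ] w 29.6
tool arm: xmax [57.8 58.  58.1] y c 0.1 rect [40.   0.5] [36.1 27.1] 0.0 height 36.8
```

```bash
python3 - <<'E'
from an import *
s=pose(); R=Ro.from_rotvec(s['tcp_rot']).as_matrix()
im,d,m=load('w13'); W=cloud(m,d); T=((W-s['ee_pos'])@R)*1000
for r in range(130,200,8):
    k=(-T[r,225:285,2]>30)&(-T[r,225:285,2]<45); P=T[r,225:285][k]
    if len(P)>3: print(r,np.round(P[:,0].mean(),1),'y',P[:,1].min().round(1),P[:,1].max().round(1),'h',-P[:,2].mean().round(1))
print(R[:,0].round(3))
im,d,m=load('w11'); W=cloud(m,d)*1000; b=np.array([495.2,-45.1]); u=np.array([-.9603,-.279]);n=np.array([.279,-.9603])
P=W.reshape(-1,3); k=(P[:,2]>52)&(P[:,2]<62)&(np.hypot(P[:,0]-480,P[:,1]+50)<80); q=P[k]; print('w11 along',np.percentile((q[:,:2]-b)@u,[.5,1,99,99.5]).round(1),'lat',np.percentile((q[:,:2]-b)@n,[2,98]).round(1))
E
```

```text
t 35.9 tcp mm [ 503.4 -266.9  107.5] jaw yaw -8.08 toolz [-0.0115  0.0141 -0.9998] F [ 0.1  0.3 -4. ] w 29.6
138 56.3 y -5.4 6.1 h 36.9
146 52.9 y -5.4 6.1 h 36.6
154 49.5 y -5.5 5.7 h 36.6
162 46.0 y -5.5 6.2 h 36.6
170 42.6 y -5.5 6.2 h 36.8
178 39.0 y -5.6 6.2 h 36.5
186 35.5 y -5.6 5.7 h 36.8
194 31.9 y -5.6 5.8 h 36.5
[0.141 0.99  0.012]
w11 along [-19.8 -19.7  55.3  55.3] lat [-5.3  5.4]
```

```bash
python3 -m crank '[{"tx":0.12,"ty":-0.1,"tz":0,"ax":-0.8,"ay":-0.6,"az":-0.3,"gripper":20},{"tx":0,"ty":0,"tz":-0.1,"ax":0,"ay":0,"az":0,"gripper":20},{"tx":0,"ty":0,"tz":-0.1,"ax":0,"ay":0,"az":0,"gripper":20},{"tx":0,"ty":0,"tz":0,"ax":0,"ay":0,"az":0,"gripper":20},{"tx":0,"ty":0,"tz":0,"ax":0,"ay":0,"az":0,"gripper":20},{"tx":0,"ty":0,"tz":0,"ax":0,"ay":0,"az":0,"gripper":20},{"tx":0,"ty":0,"tz":0,"ax":0,"ay":0,"az":0,"gripper":20},{"tx":0,"ty":0,"tz":0,"ax":0,"ay":0,"az":0,"gripper":20}]'
python3 - <<'E'
from an import *
s=pose(); shot('wrist','w14'); arm('w14',s['ee_pos'],s['tcp_rot']); shot('side','s14');shot('scene','c14')
for f in ['s14','c14','w14']: rects(f,.07,.086,(.49,.54,-.25,-.2),5)
for c in ['side','scene','wrist']: print(models.spot_point(c,'pin_tip'))
for c in ['s14','c14']:
    a=cv2.imread(f'pics/{c}.png'); r=a[110:210,290:390] if c[0]=='s' else a[120:210,130:230]; cv2.imwrite(f'pics/{c}z.png',cv2.resize(r,None,fx=5,fy=5,interpolation=cv2.INTER_CUBIC))
E
```

```text
time_s: 36.7
ee_pos: [0.5099, -0.2723, 0.0965]
tcp_rot: [2.378, 2.052, -0.001]
wrist_force: [0.2, -0.3, -4.6]
gripper_width: 0.0298
t 36.7 tcp mm [ 509.9 -272.3   96.5] jaw yaw -8.4 toolz [-2.e-04 -8.e-04 -1.e+00] F [ 0.2 -0.3 -4.6] w 29.8
tool arm: xmax [57.8 57.9 58. ] y c 0.3 rect [40.   0.9] [26.8 36. ] 90.0 height 37.0
s14 n 9 c [ 537.5 -245. ] size [5.5 8.3] ang 42.6 z 81.1 pix 152 316
s14 n 116 c [ 513.7 -226.2] size [51.6 33.9] ang 69.5 z 77.2 pix 158 321
c14 n 49 c [ 514.7 -247.5] size [10.7 49.6] ang 81.7 z 83.3 pix 171 163
c14 n 91 c [ 516.5 -220.6] size [30.5 32.1] ang 80.1 z 77.2 pix 174 172
w14 n 1656 c [ 517.1 -221.5] size [29.8 30.1] ang 81.5 z 77.9 pix 133 250
w14 n 490 c [ 498.  -245.1] size [10.7 16.1] ang 85.9 z 83.4 pix 183 224
w14 n 312 c [ 530.9 -247.9] size [ 5.9 17.8] ang 82.8 z 83.3 pix 179 280
[{'pixel': [158.6, 320.6], 'p': 0.78}, {'pixel': [154.0, 324.9], 'p': 0.74}, {'pixel': [201.8, 259.3], 'p': 0.54}]
[{'pixel': [173.8, 172.0], 'p': 0.8}]
[{'pixel': [136.1, 253.0], 'p': 0.73}]
```

View pics/s14z.png

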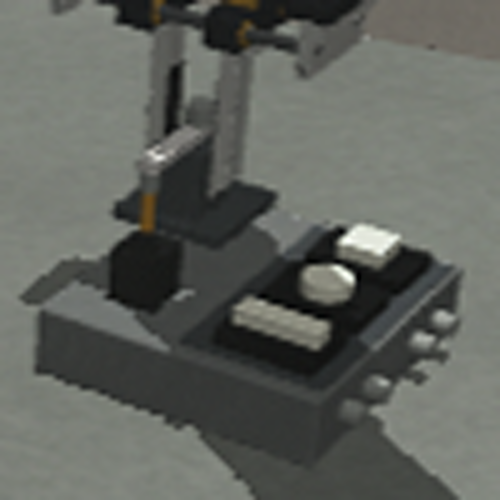

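View pics/c14z.png

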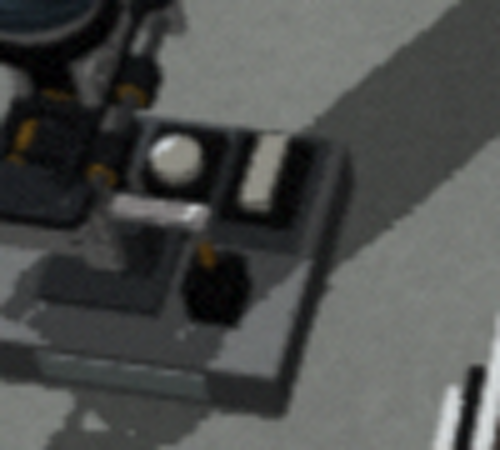

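```bash
python3 - <<'E'
from an import *
for f in ['s14','c14']:
    im,d,m=load(f); W=cloud(m,d)*1000; i=im.astype(int)
    k=(i[...,0]>i[...,2]*1.8)&(i[...,0]>70)&(np.hypot(W[...,0]-517,W[...,1]+221)<25)
    P=W[k]; o=-m['R'].T@m['t']; v=P.mean(0)-o*1000; v=v[:2]/np.hypot(*v[:2])
    print(f,len(P),np.median(P,0).round(1),'z',P[:,2].min().round(1),P[:,2].max().round(1),'centre est',(np.median(P,0)[:2]+4*v).round(1),np.argwhere(k).mean(0).round(1))
    print('pix expected for pin mid', np.round(pix(m,[.5174,-.2213,.095]),1))
E
```

```text
s14 18 [ 518.  -218.5   99.1] z 88.6 111.0 centre est [ 519.4 -222.3] [152.4 319.1]
pix expected for pin mid [153.1 319.5]<stdin>:5: RuntimeWarning: Mean of empty slice.
  ret = um.true_divide(
  return _methods._mean(a, axis=axis, dtype=dtype,
Traceback (most recent call last):
ValueError: zero-size array to reduction operation minimum which has no identity
```

```bash
python3 -m crank '[{"tx":0,"ty":0,"tz":-0.08,"ax":0,"ay":0,"az":0,"gripper":20},{"tx":0,"ty":0,"tz":-0.08,"ax":0,"ay":0,"az":0,"gripper":20},{"tx":0,"ty":0,"tz":-0.08,"ax":0,"ay":0,"az":0,"gripper":20},{"tx":0,"ty":0,"tz":-0.08,"ax":0,"ay":0,"az":0,"gripper":20},{"tx":0,"ty":0,"tz":-0.06,"ax":0,"ay":0,"az":0,"gripper":20},{"tx":0,"ty":0,"tz":0,"ax":0,"ay":0,"az":0,"gripper":20},{"tx":0,"ty":0,"tz":0,"ax":0,"ay":0,"az":0,"gripper":20},{"tx":0,"ty":0,"tz":0,"ax":0,"ay":0,"az":0,"gripper":20}]'
python3 - <<'E'
from an import *
s=pose()
E
```

```text
time_s: 37.8
ee_pos: [0.5096, -0.272, 0.075]
tcp_rot: [-2.378, -2.052, 0.001]
wrist_force: [-0.4, -0.2, -3.6]
gripper_width: 0.0294
t 37.8 tcp mm [ 509.6 -272.    75. ] jaw yaw -8.4 toolz [-1.2e-03 -1.0e-04 -1.0e+00] F [-0.4 -0.2 -3.6] w 29.4
```

```bash
python3 -m crank '[{"tx":0,"ty":0,"tz":-0.06,"ax":0,"ay":0,"az":0,"gripper":20},{"tx":0,"ty":0,"tz":-0.06,"ax":0,"ay":0,"az":0,"gripper":20},{"tx":0,"ty":0,"tz":-0.04,"ax":0,"ay":0,"az":0,"gripper":20},{"tx":0,"ty":0,"tz":0,"ax":0,"ay":0,"az":0,"gripper":20},{"tx":0,"ty":0,"tz":0,"ax":0,"ay":0,"az":0,"gripper":20},{"tx":0,"ty":0,"tz":0,"ax":0,"ay":0,"az":0,"gripper":20},{"tx":0,"ty":0,"tz":0,"ax":0,"ay":0,"az":0,"gripper":20},{"tx":0,"ty":0,"tz":0,"ax":0,"ay":0,"az":0,"gripper":20}]'
python3 - <<'E'
from an import *
s=pose()
E
```

```text
time_s: 38.6
ee_pos: [0.5099, -0.2723, 0.0669]
tcp_rot: [2.378, 2.052, -0.001]
wrist_force: [-0.3, 0.5, -4.5]
gripper_width: 0.0297
t 38.6 tcp mm [ 509.9 -272.3   66.9] jaw yaw -8.41 toolz [-2.e-04 -8.e-04 -1.e+00] F [-0.3  0.5 -4.5] w 29.7
```

Seat the probe the last 1 mm, release it with a modest opening, and rise.

```bash
python3 -m crank '[{"tx":0,"ty":0,"tz":-0.03,"ax":0,"ay":0,"az":0,"gripper":20},{"tx":0,"ty":0,"tz":0,"ax":0,"ay":0,"az":0,"gripper":20},{"tx":0,"ty":0,"tz":0,"ax":0,"ay":0,"az":0,"gripper":46},{"tx":0,"ty":0,"tz":0,"ax":0,"ay":0,"az":0,"gripper":46},{"tx":0,"ty":0,"tz":0,"ax":0,"ay":0,"az":0,"gripper":46},{"tx":0,"ty":0,"tz":0,"ax":0,"ay":0,"az":0,"gripper":46},{"tx":0,"ty":0,"tz":0,"ax":0,"ay":0,"az":0,"gripper":46},{"tx":0,"ty":0,"tz":0,"ax":0,"ay":0,"az":0,"gripper":46}]'
python3 - <<'E'
from an import *
s=pose()
E
python3 -m crank '[{"tx":0,"ty":0,"tz":0.1,"ax":0,"ay":0,"az":0,"gripper":46},{"tx":0,"ty":0,"tz":0.3,"ax":0,"ay":0,"az":0,"gripper":46},{"tx":0,"ty":0,"tz":0.4,"ax":0,"ay":0,"az":0,"gripper":46},{"tx":0,"ty":0,"tz":0.5,"ax":0,"ay":0,"az":0,"gripper":46},{"tx":0,"ty":0,"tz":0.5,"ax":0,"ay":0,"az":0,"gripper":46},{"tx":0,"ty":0,"tz":0.3,"ax":0,"ay":0,"az":0,"gripper":46},{"tx":0,"ty":0,"tz":0,"ax":0,"ay":0,"az":0,"gripper":46},{"tx":0,"ty":0,"tz":0,"ax":0,"ay":0,"az":0,"gripper":46}]'
python3 - <<'E'
from an import *
s=pose(); shot('wrist','w15'); shot('side','s15'); shot('scene','c15')
for f in ['w15','c15','s15']: rects(f,.083,.125,(.42,.56,-.33,-.18),5)
for f in ['w15','c15']: rects(f,.061,.069,(.38,.5,-.36,-.15),5,colf=lambda i:i.min(-1)>120)
rects('w15',.049,.056,(.46,.56,-.35,-.18),5)
E
```

```text
time_s: 39.4
ee_pos: [0.5128, -0.2747, 0.0694]
tcp_rot: [2.372, 2.047, 0.001]
wrist_force: [-0.3, 0.3, 1.1]
gripper_width: 0.0458
t 39.4 tcp mm [ 512.8 -274.7   69.4] jaw yaw -8.4 toolz [ 0.0061 -0.0061 -1.    ] F [-0.3  0.3  1.1] w 45.8
time_s: 40.2
ee_pos: [0.513, -0.2747, 0.1851]
tcp_rot: [2.368, 2.044, 0.002]
wrist_force: [0.1, -0.4, -0.9]
gripper_width: 0.046
t 40.2 tcp mm [ 513.  -274.7  185.1] jaw yaw -8.39 toolz [ 0.0097 -0.009  -0.9999] F [ 0.1 -0.4 -0.9] w 46.0
w15 n 2477 c [ 513.6 -253.3] size [76.2 29.5] ang 81.0 z 102.5 pix 175 247
c15 n 240 c [ 514.2 -252.2] size [75.3 32.2] ang 81.3 z 100.4 pix 169 157
s15 n 184 c [ 514.7 -251.7] size [80.2 33.6] ang 80.3 z 98.2 pix 148 326
w15 n 1082 c [ 429.  -203.4] size [14.7 52.2] ang 81.6 z 65.0 pix 120 143
w15 n 829 c [ 420.7 -257.5] size [28.9 29.5] ang 82.9 z 65.0 pix 181 148
w15 n 804 c [ 412.7 -311.9] size [28.1 28.2] ang 81.6 z 65.0 pix 236 153
c15 n 51 c [ 413.4 -307.5] size [32.  23.1] ang 20.1 z 65.7 pix 147 148
c15 n 40 c [ 419.6 -259.1] size [23.2 22.8] ang 44.9 z 65.9 pix 150 164
c15 n 44 c [ 429.3 -203.9] size [11.7 48. ] ang 81.2 z 65.9 pix 153 182
w15 n 52 c [ 461.2 -194.7] size [ 2.3 17.6] ang 0.1 z 54.1 pix 102 179
w15 n 3213 c [ 509.7 -278.5] size [71.3 70.1] ang 81.7 z 52.9 pix 186 248
```

View pics/w15.png

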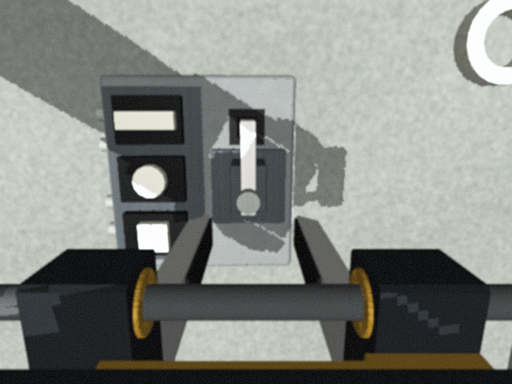

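```bash
python3 -m crank '[{"tx":-0.4,"ty":0.08,"tz":0,"ax":0.5,"ay":0.5,"az":0,"gripper":0},{"tx":-0.5,"ty":0.1,"tz":0,"ax":0,"ay":0,"az":0,"gripper":0},{"tx":-0.5,"ty":0.1,"tz":-0.2,"ax":0,"ay":0,"az":0,"gripper":0},{"tx":-0.35,"ty":0.07,"tz":-0.5,"ax":0,"ay":0,"az":0,"gripper":0},{"tx":0,"ty":0,"tz":-0.5,"ax":0,"ay":0,"az":0,"gripper":0},{"tx":0,"ty":0,"tz":-0.3,"ax":0,"ay":0,"az":0,"gripper":0},{"tx":0,"ty":0,"tz":0,"ax":0,"ay":0,"az":0,"gripper":0},{"tx":0,"ty":0,"tz":0,"ax":0,"ay":0,"az":0,"gripper":0}]' 20
python3 - <<'E'
from an import *
s=pose()
E
```

```text
time_s: 41.15
ee_pos: [0.4178, -0.2524, 0.0988]
tcp_rot: [-2.366, -2.042, 0.002]
wrist_force: [-0.1, -0.0, -0.3]
gripper_width: 0.0005
t 41.15 tcp mm [ 417.8 -252.4   98.8] jaw yaw -8.4 toolz [-0.0114  0.0111 -0.9999] F [-0.1 -0.  -0.3] w 0.5
```

```bash
python3 -m crank '[{"tx":0.06,"ty":-0.1,"tz":0,"ax":-0.6,"ay":-0.6,"az":0,"gripper":0},{"tx":0,"ty":0,"tz":-0.2,"ax":0,"ay":0,"az":0,"gripper":0},{"tx":0,"ty":0,"tz":-0.2,"ax":0,"ay":0,"az":0,"gripper":0},{"tx":0,"ty":0,"tz":-0.1,"ax":0,"ay":0,"az":0,"gripper":0},{"tx":0,"ty":0,"tz":0,"ax":0,"ay":0,"az":0,"gripper":0},{"tx":0,"ty":0,"tz":0,"ax":0,"ay":0,"az":0,"gripper":0},{"tx":0,"ty":0,"tz":0,"ax":0,"ay":0,"az":0,"gripper":0},{"tx":0,"ty":0,"tz":0,"ax":0,"ay":0,"az":0,"gripper":0}]'
python3 - <<'E'
from an import *
s=pose(); shot('side','s16'); a=cv2.imread('pics/s16.png')[110:210,290:390]; cv2.imwrite('pics/s16z.png',cv2.resize(a,None,fx=5,fy=5,interpolation=cv2.INTER_CUBIC))
E
```

```text
time_s: 41.95
ee_pos: [0.4227, -0.2591, 0.0739]
tcp_rot: [2.374, 2.051, 0.0]
wrist_force: [-0.7, -0.0, 0.1]
gripper_width: 0.0003
t 41.95 tcp mm [ 422.7 -259.1   73.9] jaw yaw -8.36 toolz [ 0.0027 -0.0029 -1.    ] F [-0.7 -0.   0.1] w 0.3
```

View pics/s16z.png

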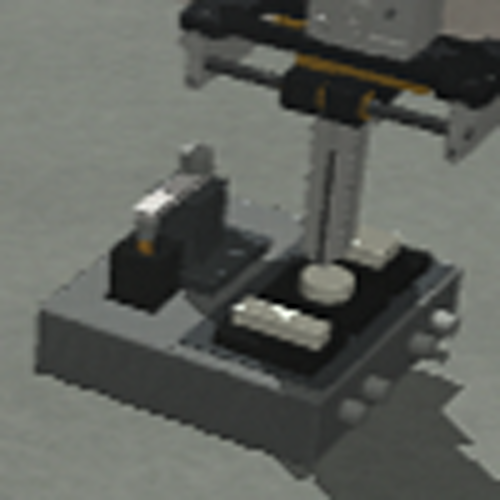

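```bash
python3 -m crank '[{"tx":-0.02,"ty":0.02,"tz":-0.06,"ax":0,"ay":0,"az":0,"gripper":0},{"tx":0,"ty":0,"tz":-0.06,"ax":0,"ay":0,"az":0,"gripper":0},{"tx":0,"ty":0,"tz":-0.06,"ax":0,"ay":0,"az":0,"gripper":0},{"tx":0,"ty":0,"tz":-0.04,"ax":0,"ay":0,"az":0,"gripper":0},{"tx":0,"ty":0,"tz":-0.04,"ax":0,"ay":0,"az":0,"gripper":0},{"tx":0,"ty":0,"tz":-0.04,"ax":0,"ay":0,"az":0,"gripper":0},{"tx":0,"ty":0,"tz":0,"ax":0,"ay":0,"az":0,"gripper":0},{"tx":0,"ty":0,"tz":0,"ax":0,"ay":0,"az":0,"gripper":0}]'
python3 - <<'E'
from an import *
s=pose()
E
```

```text
time_s: 42.8
ee_pos: [0.4222, -0.2585, 0.0597]
tcp_rot: [2.374, 2.051, -0.0]
wrist_force: [-1.5, 1.0, 4.6]
gripper_width: 0.0005
t 42.8 tcp mm [ 422.2 -258.5   59.7] jaw yaw -8.35 toolz [ 0.003  -0.0035 -1.    ] F [-1.5  1.   4.6] w 0.5
```

```bash
python3 -m crank '[{"tx":0,"ty":0,"tz":-0.04,"ax":0,"ay":0,"az":0,"gripper":0},{"tx":0,"ty":0,"tz":0,"ax":0,"ay":0,"az":0,"gripper":0},{"tx":0,"ty":0,"tz":0.1,"ax":0,"ay":0,"az":0,"gripper":0},{"tx":0,"ty":0,"tz":0.4,"ax":0,"ay":0,"az":0,"gripper":0},{"tx":0,"ty":0,"tz":0.2,"ax":0,"ay":0,"az":0,"gripper":0},{"tx":-0.1,"ty":-0.5,"tz":0,"ax":0,"ay":0,"az":0,"gripper":0},{"tx":-0.1,"ty":-0.5,"tz":0,"ax":0,"ay":0,"az":0,"gripper":0},{"tx":0,"ty":0,"tz":0,"ax":0,"ay":0,"az":0,"gripper":0}]'
python3 - <<'E'
from an import *
s=pose()
E
```

```text
time_s: 43.6
ee_pos: [0.4122, -0.3095, 0.0957]
tcp_rot: [2.372, 2.054, -0.001]
wrist_force: [-0.4, -0.6, -0.1]
gripper_width: 0.0007
t 43.6 tcp mm [ 412.2 -309.5   95.7] jaw yaw -8.22 toolz [ 0.0027 -0.0036 -1.    ] F [-0.4 -0.6 -0.1] w 0.7
```

```bash
python3 -m crank '[{"tx":0,"ty":-0.04,"tz":-0.1,"ax":0.15,"ay":0.1,"az":0,"gripper":0},{"tx":0,"ty":0,"tz":-0.2,"ax":0,"ay":0,"az":0,"gripper":0},{"tx":0,"ty":0,"tz":-0.15,"ax":0,"ay":0,"az":0,"gripper":0},{"tx":0,"ty":0,"tz":0,"ax":0,"ay":0,"az":0,"gripper":0},{"tx":0,"ty":0,"tz":0,"ax":0,"ay":0,"az":0,"gripper":0},{"tx":0,"ty":0,"tz":0,"ax":0,"ay":0,"az":0,"gripper":0},{"tx":0,"ty":0,"tz":0,"ax":0,"ay":0,"az":0,"gripper":0},{"tx":0,"ty":0,"tz":0,"ax":0,"ay":0,"az":0,"gripper":0}]'
python3 - <<'E'
from an import *
s=pose()
E
```

```text
time_s: 44.4
ee_pos: [0.4117, -0.3073, 0.069]
tcp_rot: [-2.37, -2.057, -0.001]
wrist_force: [-0.9, -1.1, -0.2]
gripper_width: 0.0001
t 44.4 tcp mm [ 411.7 -307.3   69. ] jaw yaw -8.1 toolz [-0.0017  0.0033 -1.    ] F [-0.9 -1.1 -0.2] w 0.1
```

```bash
python3 -m crank '[{"tx":0.02,"ty":-0.08,"tz":0,"ax":0,"ay":0,"az":0,"gripper":0},{"tx":0,"ty":0,"tz":-0.04,"ax":0,"ay":0,"az":0,"gripper":0},{"tx":0,"ty":0,"tz":-0.05,"ax":0,"ay":0,"az":0,"gripper":0},{"tx":0,"ty":0,"tz":-0.05,"ax":0,"ay":0,"az":0,"gripper":0},{"tx":0,"ty":0,"tz":-0.04,"ax":0,"ay":0,"az":0,"gripper":0},{"tx":0,"ty":0,"tz":-0.04,"ax":0,"ay":0,"az":0,"gripper":0},{"tx":0,"ty":0,"tz":0,"ax":0,"ay":0,"az":0,"gripper":0},{"tx":0,"ty":0,"tz":0,"ax":0,"ay":0,"az":0,"gripper":0}]'
python3 - <<'E'
from an import *
s=pose()
E
```

```text
time_s: 45.2
ee_pos: [0.4134, -0.3124, 0.0597]
tcp_rot: [-2.37, -2.057, -0.001]
wrist_force: [-1.0, 1.4, 5.0]
gripper_width: 0.0007
t 45.2 tcp mm [ 413.4 -312.4   59.7] jaw yaw -8.09 toolz [-0.0015  0.0027 -1.    ] F [-1.   1.4  5. ] w 0.7
```

```bash
python3 -m crank '[{"tx":0,"ty":0,"tz":-0.04,"ax":0,"ay":0,"az":0,"gripper":0},{"tx":0,"ty":0,"tz":0,"ax":0,"ay":0,"az":0,"gripper":0},{"tx":0,"ty":0,"tz":0.1,"ax":0,"ay":0,"az":0,"gripper":0},{"tx":0,"ty":0,"tz":0.4,"ax":0,"ay":0,"az":0,"gripper":0},{"tx":0,"ty":0,"tz":0.3,"ax":0,"ay":0,"az":0,"gripper":0},{"tx":0.1,"ty":0.7,"tz":0,"ax":0,"ay":0,"az":0,"gripper":0},{"tx":0.1,"ty":0.8,"tz":0,"ax":0,"ay":0,"az":0,"gripper":0},{"tx":0.1,"ty":0.5,"tz":0,"ax":0,"ay":0,"az":0,"gripper":0}]'
python3 -m crank '[{"tx":0,"ty":0,"tz":0,"ax":0,"ay":0,"az":0,"gripper":0},{"tx":0,"ty":0,"tz":0,"ax":0,"ay":0,"az":0,"gripper":0},{"tx":0,"ty":0,"tz":-0.1,"ax":0,"ay":0,"az":0,"gripper":0},{"tx":0,"ty":0,"tz":-0.1,"ax":0,"ay":0,"az":0,"gripper":0},{"tx":0,"ty":0,"tz":0,"ax":0,"ay":0,"az":0,"gripper":0},{"tx":0,"ty":0,"tz":0,"ax":0,"ay":0,"az":0,"gripper":0},{"tx":0,"ty":0,"tz":0,"ax":0,"ay":0,"az":0,"gripper":0},{"tx":0,"ty":0,"tz":0,"ax":0,"ay":0,"az":0,"gripper":0}]'
python3 - <<'E'
from an import *
s=pose()
E
```

```text
time_s: 46.0
ee_pos: [0.4288, -0.2132, 0.1013]
tcp_rot: [-2.378, -2.052, -0.001]
wrist_force: [-0.8, -0.4, 0.8]
gripper_width: 0.0005
time_s: 46.8
ee_pos: [0.4282, -0.2146, 0.0892]
tcp_rot: [-2.379, -2.051, 0.0]
wrist_force: [-0.3, -0.6, -0.3]
gripper_width: 0.0004
t 46.8 tcp mm [ 428.2 -214.6   89.2] jaw yaw -8.44 toolz [-6.e-04  2.e-04 -1.e+00] F [-0.3 -0.6 -0.3] w 0.4
```

```bash
python3 -m crank '[{"tx":0.01,"ty":0.22,"tz":0,"ax":0,"ay":0,"az":0,"gripper":0},{"tx":0,"ty":0,"tz":-0.15,"ax":0,"ay":0,"az":0,"gripper":0},{"tx":0,"ty":0,"tz":-0.15,"ax":0,"ay":0,"az":0,"gripper":0},{"tx":0,"ty":0,"tz":-0.05,"ax":0,"ay":0,"az":0,"gripper":0},{"tx":0,"ty":0,"tz":0,"ax":0,"ay":0,"az":0,"gripper":0},{"tx":0,"ty":0,"tz":0,"ax":0,"ay":0,"az":0,"gripper":0},{"tx":0,"ty":0,"tz":0,"ax":0,"ay":0,"az":0,"gripper":0},{"tx":0,"ty":0,"tz":0,"ax":0,"ay":0,"az":0,"gripper":0}]'
python3 - <<'E'
from an import *
s=pose()
E
```

```text
time_s: 47.6
ee_pos: [0.4287, -0.2023, 0.0701]
tcp_rot: [-2.378, -2.052, 0.001]
wrist_force: [-0.2, 0.8, 0.9]
gripper_width: 0.0006
t 47.6 tcp mm [ 428.7 -202.3   70.1] jaw yaw -8.42 toolz [-7.e-04  4.e-04 -1.e+00] F [-0.2  0.8  0.9] w 0.6
```

```bash
python3 -m crank '[{"tx":0,"ty":-0.02,"tz":-0.05,"ax":0,"ay":0,"az":0,"gripper":0},{"tx":0,"ty":0,"tz":-0.05,"ax":0,"ay":0,"az":0,"gripper":0},{"tx":0,"ty":0,"tz":-0.05,"ax":0,"ay":0,"az":0,"gripper":0},{"tx":0,"ty":0,"tz":-0.04,"ax":0,"ay":0,"az":0,"gripper":0},{"tx":0,"ty":0,"tz":-0.04,"ax":0,"ay":0,"az":0,"gripper":0},{"tx":0,"ty":0,"tz":-0.03,"ax":0,"ay":0,"az":0,"gripper":0},{"tx":0,"ty":0,"tz":0,"ax":0,"ay":0,"az":0,"gripper":0},{"tx":0,"ty":0,"tz":0,"ax":0,"ay":0,"az":0,"gripper":0}]'
python3 - <<'E'
from an import *
s=pose()
E
python3 -m crank '[{"tx":0,"ty":0,"tz":-0.04,"ax":0,"ay":0,"az":0,"gripper":0},{"tx":0,"ty":0,"tz":0,"ax":0,"ay":0,"az":0,"gripper":0},{"tx":0,"ty":0,"tz":0.1,"ax":0,"ay":0,"az":0,"gripper":0},{"tx":0,"ty":0,"tz":0.5,"ax":0,"ay":0,"az":0,"gripper":0},{"tx":0,"ty":0,"tz":0.6,"ax":0,"ay":0,"az":0,"gripper":0},{"tx":0,"ty":0,"tz":0.6,"ax":0,"ay":0,"az":0,"gripper":0},{"tx":0,"ty":0,"tz":0.4,"ax":0,"ay":0,"az":0,"gripper":0},{"tx":0,"ty":0,"tz":0,"ax":0,"ay":0,"az":0,"gripper":0}]'
python3 - <<'E'
from an import *
s=pose(); shot('side','s17'); shot('scene','c17'); shot('wrist','w17')
for f in ['s17','c17','w17']: rects(f,.083,.125,(.42,.56,-.33,-.18),5); 
for f in ['s17','c17']: rects(f,.1,.14,(.5,.72,-.1,.1))
rects('w17',.049,.056,(.46,.56,-.35,-.18),5)
for f in ['w17','c17']: rects(f,.055,.069,(.38,.5,-.36,-.15),5,colf=lambda i:i.min(-1)>120)
E
```

```text
time_s: 48.4
ee_pos: [0.4292, -0.2039, 0.0598]
tcp_rot: [-2.376, -2.051, 0.002]
wrist_force: [-1.6, 0.9, 4.9]
gripper_width: 0.0006
t 48.4 tcp mm [ 429.2 -203.9   59.8] jaw yaw -8.39 toolz [-0.0025  0.0011 -1.    ] F [-1.6  0.9  4.9] w 0.6
time_s: 49.2
ee_pos: [0.4283, -0.2033, 0.172]
tcp_rot: [-2.374, -2.051, 0.003]
wrist_force: [-0.1, -0.3, -0.1]
gripper_width: 0.0007
t 49.2 tcp mm [ 428.3 -203.3  172. ] jaw yaw -8.37 toolz [-0.0045  0.002  -1.    ] F [-0.1 -0.3 -0.1] w 0.7
s17 n 185 c [ 513.1 -251.2] size [79.4 31.6] ang 80.3 z 98.0 pix 148 326
c17 n 243 c [ 512.6 -253.3] size [31.5 76.2] ang 5.1 z 100.3 pix 169 157
w17 n 2120 c [ 512.9 -247. ] size [65.8 30.2] ang 83.8 z 101.1 pix 243 370
s17 n 534 c [618.5 -26.5] size [60.3 91.5] ang 83.1 z 114.4 pix 170 255
s17 n 286 c [627.7  40.8] size [15.6 91.2] ang 82.2 z 114.6 pix 181 240
c17 n 147 c [616.5 -50.3] size [10.4 90.8] ang 82.7 z 121.4 pix 197 229
c17 n 138 c [621.4  -5.9] size [ 9.9 92.7] ang 83.2 z 121.6 pix 199 245
c17 n 134 c [627.6  38.8] size [10.1 92. ] ang 83.0 z 121.8 pix 201 262
w17 n 14 c [ 460.5 -190.3] size [9.9 1. ] ang 88.6 z 53.4 pix 169 289
w17 n 105 c [ 512.8 -208.5] size [35.4 16.6] ang 26.1 z 52.9 pix 182 349
w17 n 5 c [ 516.1 -227.4] size [0.2 2.1] ang 77.0 z 53.2 pix 201 355
w17 n 17 c [ 499.7 -229.6] size [8.3 0.5] ang 82.5 z 52.3 pix 206 337
w17 n 951 c [ 498.7 -255.7] size [30.8 43.6] ang 81.3 z 51.8 pix 230 332
w17 n 332 c [ 539.7 -278.1] size [63.7  9.8] ang 83.0 z 51.5 pix 237 386
w17 n 1126 c [ 428.5 -202.5] size [15.8 53.1] ang 81.5 z 63.9 pix 190 255
c17 n 66 c [ 411.5 -313.4] size [33.3 30.1] ang 81.8 z 65.3 pix 148 147
c17 n 35 c [ 423.6 -258. ] size [20.4 20.4] ang 80.3 z 66.0 pix 150 164
c17 n 40 c [ 430.2 -204. ] size [10.1 45.5] ang 77.7 z 65.3 pix 153 181
```

View pics/s17.png

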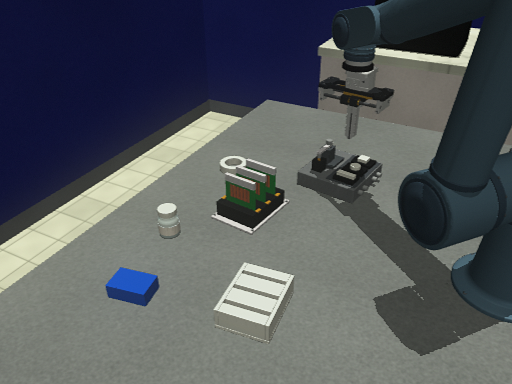

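View pics/c17.png

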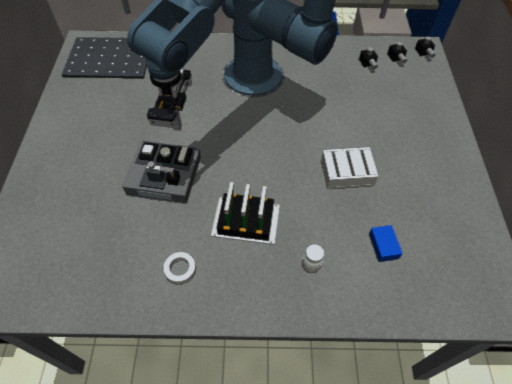

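```bash
python3 -c "
from rig import bot; print(bot.finish_job())"
```

```text
the job is handed in; nothing more can be done
None
```

The job is handed in, at about 49 s of the 210 s allowed. All three boards stand in the socket block, and the probe unit is plugged into the terminal. I then pressed the round, square and long keys in that order. No verdict is reported.

**Probe knock:** the probe was knocked roughly 5 cm towards the sockets while I was moving the boards, so I located it again before gripping it.

**Boards:** the last scene picture puts the tops of the board edge bars at 121–122 mm, against 122 mm expected when seated. They sit within about 2 mm of the slot centres. Wrist pictures read the bar tops 1–4 mm higher than the scene camera; I took the scene camera's value.

**Probe:** after release its foot measured flat on the deck, with the pin within about 1 mm of the terminal's axis. A later scene picture fitted a different angle to the probe. The other two cameras' fits did not show that, so I put it down to a poor fit.

**Keys:** the tool read 59.7–59.8 mm at about 5 N on each key, which is 5.2–5.3 mm of travel. I then commanded up to 2 mm more on each before lifting. I had no direct reading of the key joints. Afterwards the key tops were back near 65 mm; one wrist reading for the long key was 63.9 mm.

**Bystanders:** the jar, tape roll and blue case look unmoved in the pictures, and the gripper ended clear at 172 mm height.

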